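# Stack a keyed busbar support in its jig and wedge it tight

### The arm

A 6-joint arm with a two-finger parallel gripper is mounted at the origin on the work surface. World frame = base frame: x ahead of the robot, y to its left, z up, the work surface at z = 0. Lengths are in m, angles in rad, forces in N, time in s.
With the tool pointing down it reaches from about 0.3 to 0.875 m from the base axis. Payload 6.4 kg.
Tool frame: the origin (TCP) lies at the very end of the fingers, on their centre line; the grasp point (between the pads) lies 19 mm behind it; z points along the fingers, y is the direction in which the jaws open and shut (so a half turn about z gives the same grasp; the last joint's range is limited). The gripper opens to 85 mm and grips with 20 to 120 N. Pads are 22 mm wide; open, the fingers measure 114 mm over their backs; the gripper's body (76 mm by 85 mm) begins 54 mm behind the grasp point. The pads swing forward as they close: fully open they stand 13 mm farther back than shut.
Start: joints at [-1.445, 0.181, 1.607, -0, 1.354, -0.206], TCP at [0.187, -0.544, 0.231] pointing down, gripper open.
Joint ranges: [-2.99, 2.99], [-0.89, 2.07], [0.3, 2.58], [-1.14, 4.28], [0, 2.63], [-3.12, 3.12]. Speed limits (rad/s): [2.57, 2.57, 3.01, 3.14, 3.14, 3.14].

### API

Orientations are given as a unit quaternion [w, x, y, z].
In Python, from bench import telemetry, imaging, ctrl gives the robot as it stands.
- The arm moves only by the shell command python3 -m pendant 'ROWS' [OPENING]. ROWS is JSON, a list that holds one entry, the list of rows, each a list of 6 numbers: the shift along the tool's x, y, z in units of 200 mm (1.0 is 200 mm), then the turn, a rotation vector about the tool's x, y, z in units of pi rad (1.0 is pi rad). In form: [[[tx, ty, tz, rx, ry, rz], ...]]. A call has 1 to 12 rows; each row shifts and turns the pose as measured when the row begins, along the tool's axes as they then stand; what a row does not reach is not made up. A row lasts 1/8 s, in which the tool goes at most 62.5 mm and 10.7 degrees, less where a joint would pass 70% of its speed; a pose out of reach is approached as far as the arm can. A call with a number of a shift or a turn outside -1 to 1 is refused whole. A call with a gripper value outside its range is refused whole. OPENING is the closure, from 0 (fully open) to 1 (shut), set as the call begins (- or left out, the last holds). The fingers move at their own pace and stop on an object; the grip force is fixed at half the most. Time passes only in rows, so rows that do not move let the fingers close. It gives the time, the measured TCP pose, the force and the opening at its end, in the units of the state.
- telemetry.get_obs(): the state, without advancing time (a new reading comes with each control period).
- imaging.camera(name): name is "side" or "top"; returns a dict with "pixels" (420x560x3 uint8, blue, green, red), "vfov" (degrees; the focal length in pixels is half the picture's height over the tangent of half this angle, whatever the lens; pixels are square), "cx", "cy" (the principal point, pixels), "R" (3x3) and "t" (3): a world point X has camera coordinates R X + t. Camera axes: x right, y down, z forward; pixel columns grow to the right and rows downward; lengths in m; the calibration is good to about 2 mm. A picture is of the moment at which its call begins. There is no depth.
- ctrl.hand_in(): hands the job in, once; it reports no verdict.
The state is a dict: "time_s": time; "q": joint angles; "dq": joint speeds; "joint_efforts": joint torques, N m; "eef_pos": TCP position; "eef_rot": TCP orientation; "wrist_force": force on the tool from outside, world axes, zero at the start; "torque": the same for the moment, N m; "opening": opening from 0.0 (shut) to 1.0 (fully open).
Only numpy, scipy, OpenCV 4.12 (cv2) and the standard library are available. Lean on these libraries where they do the work, as an engineer would, in place of code of your own. Each camera call takes 0.05 s, during which the arm holds its last target.

### The job

Build the busbar support in the jig: red foot in the seat, white spacer on it, blue cap on top, every lug fully down in its matching notch (yellow stripes all at the jig's striped end). Then drive the green wedge along its trough until it is tight and holds the foot hard against the two stop posts. Leave the breaker, bin, terminal row and screwdriver where they are.

Things in the scene. Friction and masses are not known exactly. Their poses are not given: they have to be found in the camera images.
- jig: Grey steel jig with blue walls, fixed, 360 x 140 mm, its floor 14 mm above the table. Origin on the table under the seat centre; x along the seat to its yellow-striped end (wedge drives to +x), y towards two stop posts, z up. Two seat pockets 12 mm deep: wide at x=-42 (20 in x, 36 in y), narrow at x=+42 (20 by 22). All walls and posts end 30 mm above the table.
- seat (a point): Centre of the seat on the jig floor, 14 mm above the table, axes as the jig. The seated foot's body rests on this floor, its lugs in the pockets, its origin 10 mm lower; it then has 3 mm play each way in y and 2 mm in x.
- posts (a point): Point on the jig floor midway between the two stop posts, in the plane of their faces (27 mm from the seat centre along jig y). The posts stand 45 mm either side of it along jig x, their upper 8 mm sloping back as a lead-in. Foot pressed against them: its origin is 2 mm from the seat centre towards them.
- trough (a point): Centre of the wedge trough on the jig floor (jig x=-210, y=-48 mm). Its walls along jig x have faces at jig y=-21.5 and y=-75, for x=-280 to -66 and to -145; the outer one then funnels in to the cheek beside the seat, whose tapered face runs from y=-52.5 at x=-110 to y=-34.5 at x=+70.
- tight (a point): Where the wedge's origin lies when it is tight and the foot is against the posts: jig x=-40, y=-23 mm, on the jig floor (give or take 8 mm along x). About 55 mm of the wedge then still stands out beyond the foot's end.
- foot: Red foot, lowest part: body 120 x 50 x 44 mm, 54 high with lugs, 0.3 kg. Origin: centre, at lug-tip level (lowest point); x along the length to the striped end. Two lugs below, 10 high, 16 long in x (lower 5 mm tapers by 3 mm): wide (30 in y) at x=-42, narrow (16 in y) at x=+42. Top pockets 12 deep, 20 long in x: wide (34 in y) at x=-32, narrow (20) at x=+32. 
- spacer: White spacer: body 120 x 50 x 36 mm, 46 high with lugs, 0.25 kg. Origin: centre, at lug-tip level (lowest point); x along the length to the striped end. Two lugs below, 10 high, 16 long in x (lower 5 mm tapers by 3 mm): wide (30 in y) at x=-32, narrow (16 in y) at x=+32. Top pockets 12 deep, 20 long in x: wide (34 in y) at x=-22, narrow (20) at x=+22. Seated: 44 mm above the foot.
- cap: Blue cap, top part: body 120 x 50 x 28 mm, 38 high with lugs, 0.2 kg; flat top. Origin: centre, at lug-tip level (lowest point); x along the length to the striped end. Two lugs below, 10 high, 16 long in x (lower 5 mm tapers by 3 mm): wide (30 in y) at x=-22, narrow (16 in y) at x=+22. Seated: 36 mm above the spacer.
- wedge: Green wedge, 150 mm long, 36 high, 0.18 kg, loose in the trough. Origin: underside, mid-length, in the plane of the straight side; x to the thin end (15 mm wide, its straight side bevelled by 8 mm over the last 20; thick end 30 wide at x=-75). The body lies at negative y, slanted side to the cheek. Push the thick end along jig +x, firmly, about 10 to 20 N; friction holds it.
- breaker: Bystander: grey and white circuit breaker with a black toggle, 90 x 100 x 94 mm, loose, origin at the centre of its underside.
- bin: Bystander: open red small-parts bin, 100 x 150 x 70 mm, loose, origin at the centre of its underside.
- terminals: Bystander: row of grey, blue and green terminal blocks on a rail, 100 x 45 x 52 mm (long in x), loose, origin at the centre of its underside.
- driver: Bystander: red-handled screwdriver lying on the table, about 190 mm long along its x (handle to -x), up to 35 mm high, loose.

How it is judged:
By the outcome, as a careful person would: the job done as asked, in the order asked, and still so for the second after the job is handed in, with the robot touching nothing.
It also fails if it takes over 72 s, if anything falls off the work surface, if the arm or the gripper's body presses on something with over 40 N, if the wrist force passes 120 N, or if a joint passes its speed limit or range.

## Working session

There is one attempt and no reset: what is moved stays moved. The work goes in short steps, Python scripts to look and compute and a shell command to move; the robot and the scene stay as the last step left them, time stands still between calls to the robot, and variables do not carry over. Pictures are saved under pics/ and viewed, and the job is handed in when it is done.

```bash
ls; mkdir -p pics; python3 - <<'E'
from bench import telemetry, imaging, ctrl
import cv2
print(telemetry.get_obs())
for n in("side","top"):
    c=imaging.camera(n); cv2.imwrite(f"pics/{n}0.png",c["pixels"]); print(n,{k:v for k,v in c.items() if k!="pixels"})
E
```

```text
pics
{'time_s': 0.0, 'q': array([-1.44530365e+00,  1.81554101e-01,  1.60803686e+00,  1.46311394e-06,
        1.35378564e+00, -2.06296630e-01]), 'dq': array([ 1.67762506e-03, -1.66111771e-03, -2.48247580e-04,  1.14655494e-04,
       -3.61775863e-04, -9.81206762e-05]), 'joint_efforts': array([ 2.65458611e-04, -4.44867110e+01, -3.51340699e+01, -2.44507291e-04,
        8.90400843e-03,  1.06179462e-05]), 'eef_pos': array([ 0.18724453, -0.54306232,  0.23036286]), 'eef_rot': array([-8.91216788e-04,  9.86270646e-01,  1.65134545e-01,  3.67413664e-05]), 'wrist_force': array([-0.11999489, -0.18686784,  0.44863806]), 'torque': array([-0.05324112,  0.01973744, -0.03023003]), 'opening': 0.9966646410502309}
side {'vfov': 57.0754762736548, 'cx': 276.3676129583766, 'cy': 208.56038674178458, 'R': array([[-0.8453012 , -0.53412776, -0.01316909],
       [-0.26477046,  0.44017501, -0.85798751],
       [ 0.46407165, -0.72177108, -0.51350172]]), 't': array([0.46233411, 0.22575288, 0.76204214])}
top {'vfov': 43.741105288398394, 'cx': 283.7570914611184, 'cy': 210.9588522828591, 'R': array([[-5.73204513e-04, -9.99888124e-01,  1.49469179e-02],
       [-9.97052227e-01, -5.75332304e-04, -7.67236952e-02],
       [ 7.67237111e-02, -1.49468362e-02, -9.96940351e-01]]), 't': array([-0.0449963 ,  0.58763571,  1.26391108])}
```

View pics/top0.png

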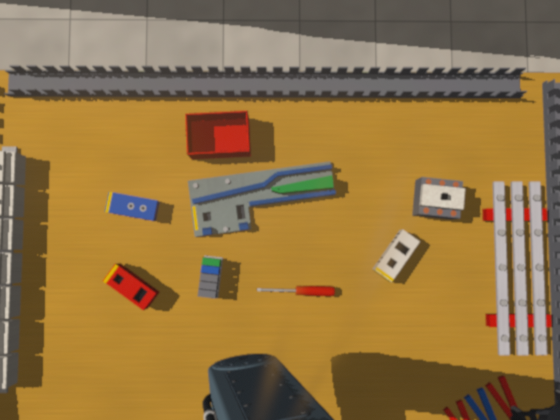

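View pics/side0.png

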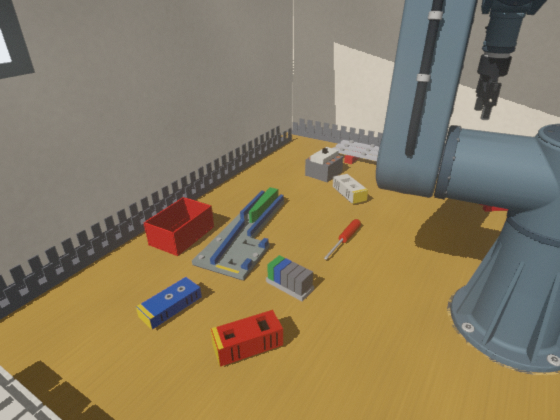

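```bash
cat > h.py <<'E'
import numpy as np, cv2
from bench import telemetry, imaging, ctrl
def cam(n): return imaging.camera(n)
def F(c): return 210/np.tan(np.radians(c["vfov"])/2)
def proj(c,X):
    X=np.atleast_2d(X); P=X@np.array(c["R"]).T+c["t"]
    return np.c_[F(c)*P[:,0]/P[:,2]+c["cx"],F(c)*P[:,1]/P[:,2]+c["cy"]]
def ray(c,uv,z):
    R=np.array(c["R"]);o=-R.T@c["t"];d=R.T@np.array([(uv[0]-c["cx"])/F(c),(uv[1]-c["cy"])/F(c),1]);return o+d*(z-o[2])/d[2]
def crop(im,x0,y0,w,h,s): 
    return cv2.resize(im[y0:y0+h,x0:x0+w],None,fx=s,fy=s,interpolation=cv2.INTER_CUBIC)
E
python3 - <<'E'
from h import *
im=cv2.imread("pics/top0.png")
cv2.imwrite("pics/t_jig.png",crop(im,180,155,160,90,5))
a=np.hstack([crop(im,100,185,64,44,6),crop(im,100,255,64,64,6)[:264]])
cv2.imwrite("pics/t_cap.png",crop(im,100,185,64,44,6));cv2.imwrite("pics/t_foot.png",crop(im,98,258,66,56,6));cv2.imwrite("pics/t_sp.png",crop(im,365,222,66,66,6))
im=cv2.imread("pics/side0.png")
cv2.imwrite("pics/s_jig.png",crop(im,190,180,100,100,6))
E
```

```text
(no output)
```

View pics/t_jig.png

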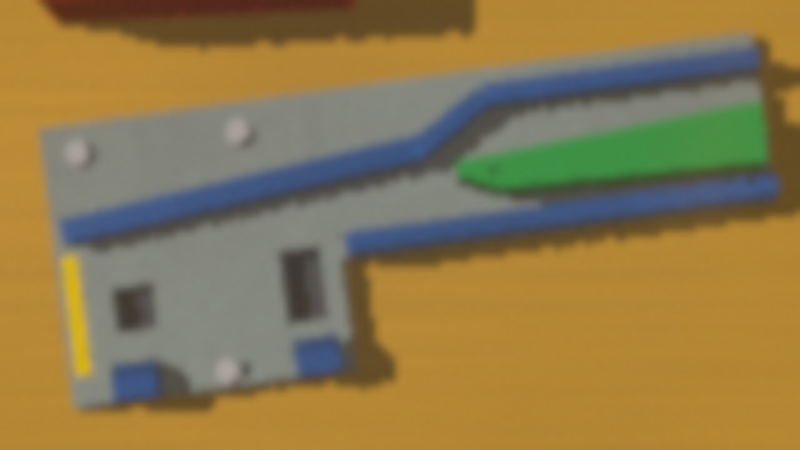

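View pics/t_foot.png

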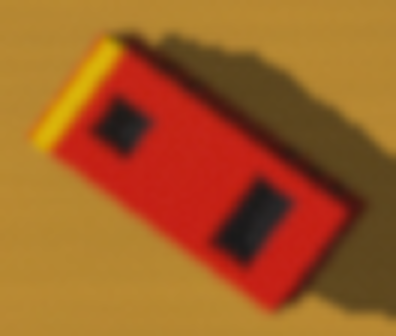

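View pics/t_sp.png

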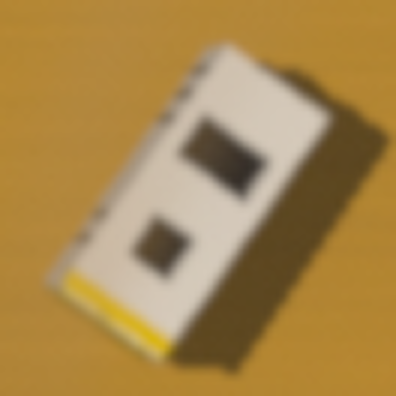

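View pics/t_cap.png

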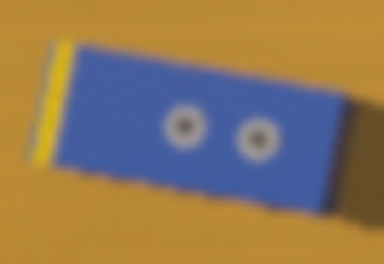

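View pics/s_jig.png

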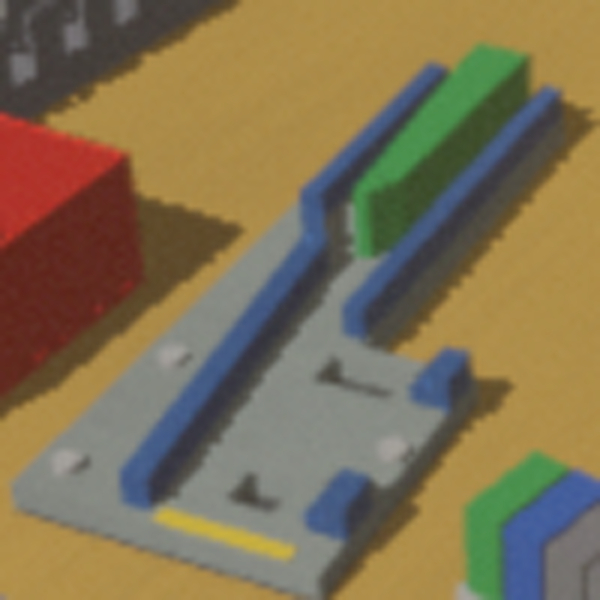

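```bash
cat > fit.py <<'E'
from h import *
from scipy.optimize import least_squares
c=cam("top"); 
def T(p,L):
    a=p[2];L=np.array(L,float)/1000
    return np.c_[p[0]+np.cos(a)*L[:,0]-np.sin(a)*L[:,1],p[1]+np.sin(a)*L[:,0]+np.cos(a)*L[:,1],L[:,2]]
def fit(name,pts,off,s):
    uv=np.array([((u+.5)/s-.5+off[0],(v+.5)/s-.5+off[1]) for u,v,*_ in pts]);L=[q[2:] for q in pts]
    w=ray(c,uv.mean(0),.03); best=None
    for a in(0,1.5,3,-1.5):
        r=least_squares(lambda p:(proj(c,T(p,L))-uv).ravel(),[w[0],w[1],a],loss="soft_l1",f_scale=.3)
        if best is None or r.cost<best.cost:best=r
    p=best.x;p[2]=(p[2]+np.pi)%(2*np.pi)-np.pi;print(name,np.round(p,4),np.round(np.degrees(p[2]),2));print(np.round(best.fun.reshape(-1,2),1).tolist());return p
J=fit("jig",[(281,251,-32,-18,14),(319,248,-52,-18,14),(327,318,-52,18,14),(289,323,-32,18,14),(112,290,52,-11,14),(151,284,32,-11,14),(157,325,32,11,14),(118,331,52,11,14),(345,233,-66,-21.5,30),(68,245,70,-34.5,30),(775,175,-280,-21.5,30),(757,67,-280,-75,30)],(180,155),5)
W=fit("wedge",[(758,103,-75,-30,50),(768,163,-75,0,50),(508,190,55,0,50),(459,165,75,-15,50)],(180,155),5)
Fo=fit("foot",[(118,96,42,-10,54),(152,120,22,-10,54),(128,158,22,10,54),(95,130,42,10,54),(262,178,-22,-17,54),(291,203,-42,-17,54),(247,268,-42,17,54),(211,240,-22,17,54),(107,37,60,-25,54),(33,140,60,25,54),(273,310,-60,25,54),(350,210,-60,-25,54)],(98,258),6)
S=fit("spacer",[(207,117,-32,-17,46),(269,160,-32,17,46),(245,200,-12,17,46),(180,150,-12,-17,46),(158,212,12,-10,46),(192,240,12,10,46),(168,278,32,10,46),(133,248,32,-10,46),(228,43,-60,-25,46),(330,117,-60,25,46),(165,360,60,25,46),(63,285,60,-25,46)],(365,222),6)
C=fit("cap",[(53,40,60,-25,38),(30,163,60,25,38),(345,95,-60,-25,38),(325,212,-60,25,38)],(100,185),6)
np.savez("poses.npz",J=J,W=W,Fo=Fo,S=S,C=C)
def box(P,x,y,z0,z1):
    return [T(P,[(x[0],y[0],z),(x[1],y[0],z),(x[1],y[1],z),(x[0],y[1],z)]) for z in(z0,z1)]
sc=cam("side")
for cc,n,(x0,y0,w,h),s in((c,"top",(95,150,350,170),2.2),(sc,"side",(130,160,250,210),3)):
    im=crop(cc["pixels"],x0,y0,w,h,s)
    polys=box(Fo,(-60,60),(-25,25),10,54)+box(S,(-60,60),(-25,25),10,46)+box(C,(-60,60),(-25,25),10,38)+[T(J,[(32,-11,14),(52,-11,14),(52,11,14),(32,11,14)]),T(J,[(-52,-18,14),(-32,-18,14),(-32,18,14),(-52,18,14)]),T(J,[(-280,-75,30),(-145,-75,30),(-110,-52.5,30),(70,-34.5,30)]),T(J,[(-280,-21.5,30),(-66,-21.5,30)]),T(W,[(-75,-30,50),(-75,0,50),(55,0,50),(75,-8,50),(75,-15,50)]),T(W,[(-75,-30,14),(-75,0,14),(55,0,14),(75,-8,14),(75,-15,14)])]
    for q in polys:
        uv=(proj(cc,q)-[x0,y0]+.5)*s-.5
        cv2.polylines(im,[np.round(uv*16).astype(int)],len(q)>2 and len(q)!=4 or abs(len(q)-4)<1,(255,0,255),1,cv2.LINE_AA,4)
    cv2.imwrite(f"pics/ov_{n}.png",im)
E
python3 fit.py
```

```text
jig [0.5809 0.104  1.7072] 97.82
[[-0.4, 0.2], [-0.0, -0.3], [0.3, 0.1], [-0.2, 0.2], [-0.0, -0.2], [0.2, -0.1], [0.1, 0.5], [-0.1, 0.4], [-0.1, -0.1], [-0.7, -0.2], [0.3, -0.2], [0.7, 0.0]]
wedge [ 0.6353 -0.0903  1.6764] 96.05
[[0.9, -0.2], [0.3, 0.0], [-1.2, 0.2], [-0.2, -0.1]]
foot [0.406  0.321  0.9505] 54.46
[[0.2, -0.9], [1.3, 0.0], [0.2, 0.6], [-1.1, 0.3], [-0.3, -1.2], [1.7, -0.4], [0.4, 0.6], [-0.5, 0.3], [-0.3, -0.7], [-0.7, -0.6], [0.1, 0.9], [0.0, 0.1]]
spacer [ 0.4797 -0.3176  2.5189] 144.32
[[-0.2, -1.0], [1.0, 0.0], [0.3, 0.1], [-0.4, 0.2], [-0.0, -0.3], [1.1, -0.1], [0.4, 0.4], [-0.6, 0.5], [0.1, -0.1], [0.1, -0.3], [-0.6, -0.1], [-0.7, 0.2]]
cap [0.5989 0.3254 1.4011] 80.28
[[0.1, 0.2], [-0.1, -0.0], [0.2, -0.6], [-0.3, 0.2]]
```

View pics/ov_top.png

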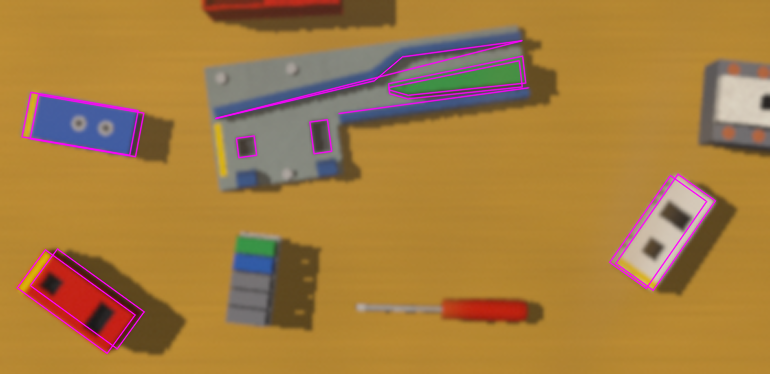

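View pics/ov_side.png

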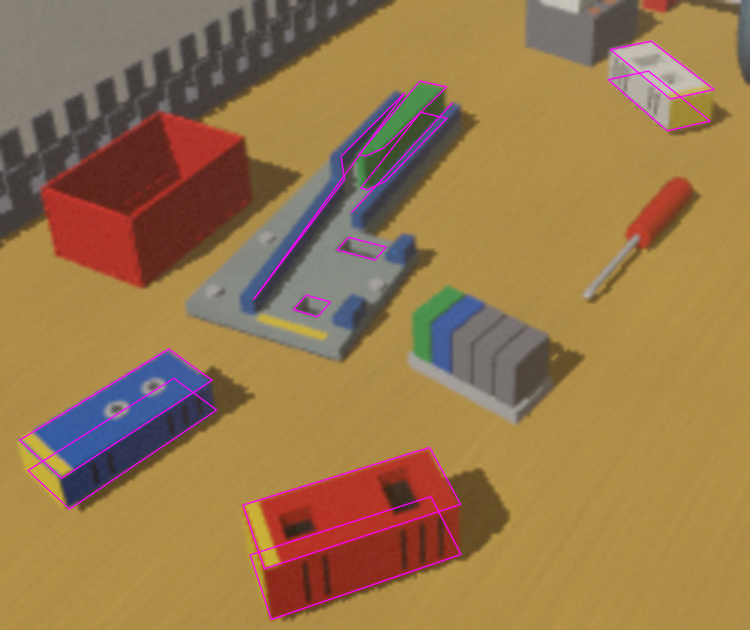

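```bash
cat > plan.py <<'E'
import sys
from h import *
from scipy.spatial.transform import Rotation as Ro
o=telemetry.get_obs();q=o["eef_rot"];M=Ro.from_quat([q[1],q[2],q[3],q[0]])
def go(x,y,z,yaw):
    p=o["eef_pos"];Rm=M.as_matrix()
    # desired: tool z down, tool x at yaw
    D=np.array([[np.cos(yaw),np.sin(yaw),0],[np.sin(yaw),-np.cos(yaw),0],[0,0,-1]])
    d=np.array([x,y,z])-p
    rv=(M.inv()*Ro.from_matrix(D)).as_rotvec()/np.pi
    print("t",round(o["time_s"],2),"p",np.round(p,4),"yaw",round(np.degrees(np.arctan2(Rm[1,0],Rm[0,0])),2),"F",np.round(o["wrist_force"],1),"open",round(o["opening"],3))
    print(" turn units",np.round(rv,4)," shift now-axes",np.round(Rm.T@d/.2,4)," shift after-turn axes",np.round(D.T@d/.2,4),"max rows",round(np.linalg.norm(d)/.0625,1),round(np.abs(rv).max()/.0594,1))
P=np.load("poses.npz")
def jig(x,y,z,name="J"):
    a=P[name];return a[0]+np.cos(a[2])*x/1000-np.sin(a[2])*y/1000,a[1]+np.sin(a[2])*x/1000+np.cos(a[2])*y/1000,z/1000,a[2]
if __name__=="__main__":
    a=sys.argv[1]
    if a in P: go(*jig(*map(float,sys.argv[2:5]),a))
    else: go(*map(float,sys.argv[2:6]))
E
python3 plan.py W0 .45 -.2 .2 .9505; python3 plan.py Fo 0 0 120
python3 -c "
from plan import *
print(jig(0,0,0,'W')); 
a=P['J'];w=P['W'];d=w[:2]-a[:2];c,s=np.cos(a[2]),np.sin(a[2]);print(c*d[0]+s*d[1],-s*d[0]+c*d[1])"
```

```text
t 0.2 p [ 0.1873 -0.5433  0.2307] yaw 19.01 F [-0.6  0.3 -0. ] open 1.002
 turn units [-0.0003 -0.0002 -0.1969]  shift now-axes [ 1.801  -1.1947  0.1554]  shift after-turn axes [2.1602 0.071  0.1537] max rows 6.9 3.3
t 0.2 p [ 0.1873 -0.5433  0.2307] yaw 19.01 F [-0.6  0.3 -0. ] open 1.002
 turn units [-0.0003 -0.0002 -0.1969]  shift now-axes [ 2.4414 -3.7291  0.5583]  shift after-turn axes [ 4.152  -1.6226  0.5537] max rows 14.4 3.3
(np.float64(0.6352671452911131), np.float64(-0.09033884926051076), 0.0, np.float64(1.676428363405166))
-0.19988282968623788 -0.02744631206005706
```

```bash
python3 -m pendant '[[[0,0,0,0,0,-0.05],[0,0,0,0,0,-0.05],[0,0,0,0,0,-0.05],[0,0,0,0,0,-0.047],[0.3,0.01,0,0,0,0],[0.3,0.01,0,0,0,0],[0.3,0.01,0,0,0,0],[0.3,0.01,0,0,0,0],[0.3,0.01,0,0,0,0],[0.3,0.01,0,0,0,0],[0.3,0.01,0,0,0,0],[0,0,0,0,0,0]]]' 0; python3 plan.py Fo 0 0 120
```

```text
time_s: 1.7
eef_pos: [0.4422, -0.1939, 0.2298]
eef_rot: [-0.001, 0.885, 0.466, 0.001]
wrist_force: [-0.6, -0.8, 0.4]
opening: 1.0
t 1.7 p [ 0.4422 -0.1939  0.2298] yaw 55.53 F [-0.6 -0.8  0.4] open 1.0
 turn units [-0.0002 -0.0011  0.006 ]  shift now-axes [ 2.0181 -1.6061  0.557 ]  shift after-turn axes [ 1.9895 -1.644   0.5491] max rows 8.4 0.1
```

```bash
python3 -m pendant '[[[0.221,-0.182,0.05,0,0,0.006],[0.221,-0.182,0.05,0,0,0],[0.221,-0.182,0.05,0,0,0],[0.221,-0.182,0.05,0,0,0],[0.221,-0.182,0.05,0,0,0],[0.221,-0.182,0.05,0,0,0],[0.221,-0.182,0.05,0,0,0],[0.221,-0.182,0.05,0,0,0],[0.221,-0.182,0.05,0,0,0],[0,0,0,0,0,0]]]' 0; python3 plan.py Fo 0 0 28
```

```text
time_s: 2.95
eef_pos: [0.4106, 0.3252, 0.1376]
eef_rot: [0.003, 0.892, 0.452, 0.003]
wrist_force: [-0.2, 0.2, 0.1]
opening: 1.004
t 2.95 p [0.4106 0.3252 0.1376] yaw 53.75 F [-0.2  0.2  0.1] open 1.004
 turn units [ 0.0024 -0.0006 -0.0039]  shift now-axes [-0.0315 -0.0108  0.5478]  shift after-turn axes [-0.0304 -0.0071  0.5479] max rows 1.8 0.1
```

```bash
python3 - <<'E'
from h import *
for n in("top","side"):
    cv2.imwrite(f"pics/{n}1.png",cam(n)["pixels"])
a=crop(cv2.imread("pics/top1.png"),70,230,120,110,4);b=crop(cv2.imread("pics/side1.png"),180,250,130,130,3.4)
cv2.imwrite("pics/1.png",cv2.resize(np.hstack([a[:440],b[:440]]),None,fx=.85,fy=.85))
E
```

```text
(no output)
```

View pics/1.png

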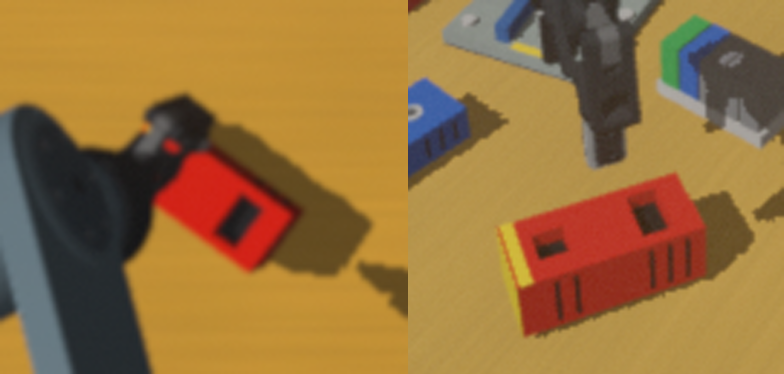

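Gripper hovers centrally over the foot (side view: fingers at about (605,165), above the foot centre). Fine correction, then descend.

```bash
python3 -m pendant '[[[-0.03,-0.007,0.05,0.0024,0,-0.004],[0,0,0.15,0,0,0],[0,0,0.15,0,0,0],[0,0,0,0,0,0]]]' 0; python3 plan.py Fo 0 0 28
```

```text
time_s: 3.55
eef_pos: [0.4087, 0.3117, 0.0667]
eef_rot: [0.0, 0.891, 0.453, 0.001]
wrist_force: [0.1, -0.7, 0.6]
opening: 1.002
t 3.55 p [0.4087 0.3117 0.0667] yaw 53.91 F [ 0.1 -0.7  0.6] open 1.002
 turn units [ 0.0005 -0.0007 -0.003 ]  shift now-axes [ 0.0292 -0.0388  0.1936]  shift after-turn axes [ 0.03   -0.0382  0.1936] max rows 0.6 0.1
```

```bash
python3 -m pendant '[[[0.03,-0.038,0.03,0,0,-0.003],[0,0,0,0,0,0]]]' 0; python3 plan.py Fo 0 0 28;python3 -m pendant '[[[0,0,0,0,0,0]]]' 0; python3 plan.py Fo 0 0 28
```

```text
time_s: 3.8
eef_pos: [0.4075, 0.3207, 0.0622]
eef_rot: [0.0, 0.89, 0.457, 0.002]
wrist_force: [-0.6, -0.5, 0.6]
opening: 0.998
t 3.8 p [0.4075 0.3207 0.0622] yaw 54.35 F [-0.6 -0.5  0.6] open 0.998
 turn units [ 0.0008 -0.0013 -0.0006]  shift now-axes [-0.0036 -0.0076  0.171 ]  shift after-turn axes [-0.0029 -0.0072  0.171 ] max rows 0.5 0.0
time_s: 3.92
eef_pos: [0.408, 0.3211, 0.0631]
eef_rot: [0.0, 0.89, 0.457, 0.003]
wrist_force: [0.8, 0.4, -0.0]
opening: 0.996
t 3.92 p [0.408  0.3211 0.0631] yaw 54.37 F [ 0.8  0.4 -0. ] open 0.996
 turn units [ 0.001  -0.0018 -0.0005]  shift now-axes [-0.0071 -0.009   0.1754]  shift after-turn axes [-0.0061 -0.0084  0.1755] max rows 0.6 0.0
```

```bash
python3 -m pendant '[[[-0.005,-0.006,0.09,0,-0.001,0],[0,0,0.09,0,0,0],[0,0,0,0,0,0]]]' 0; python3 plan.py Fo 0 0 28; python3 -c "
from h import *
for i in range(3):print(telemetry.get_obs()['eef_pos'])"
```

```text
time_s: 4.3
eef_pos: [0.4068, 0.3214, 0.0257]
eef_rot: [0.001, 0.889, 0.457, 0.003]
wrist_force: [-0.0, 1.4, 1.0]
opening: 1.002
t 4.3 p [0.4068 0.3214 0.0257] yaw 54.42 F [-0.   1.4  1. ] open 1.002
 turn units [ 0.0013 -0.0011 -0.0002]  shift now-axes [-0.0039 -0.0024 -0.0117]  shift after-turn axes [-0.0039 -0.0025 -0.0117] max rows 0.0 0.0
[0.406812   0.32139998 0.02565875]
[0.406812   0.32139998 0.02565875]
[0.406812   0.32139998 0.02565875]
```

```bash
python3 -m pendant '[[[-0.003,-0.001,-0.016,0,0,0],[0,0,0,0,0,0]]]' 0; python3 -m pendant '[[[0,0,0,0,0,0],[0,0,0,0,0,0],[0,0,0,0,0,0],[0,0,0,0,0,0],[0,0,0,0,0,0],[0,0,0,0,0,0]]]' 1;python3 plan.py Fo 0 0 28
```

```text
time_s: 4.55
eef_pos: [0.4063, 0.3212, 0.0292]
eef_rot: [0.001, 0.889, 0.457, 0.003]
wrist_force: [0.4, 0.2, -0.0]
opening: 0.999
time_s: 5.3
eef_pos: [0.407, 0.3216, 0.0305]
eef_rot: [0.001, 0.889, 0.457, 0.004]
wrist_force: [-0.3, -0.3, 0.9]
opening: 0.574
t 5.3 p [0.407  0.3216 0.0305] yaw 54.43 F [-0.3 -0.3  0.9] open 0.574
 turn units [ 0.0017 -0.0018 -0.0002]  shift now-axes [-0.0055 -0.0028  0.0125]  shift after-turn axes [-0.0055 -0.0028  0.0125] max rows 0.0 0.0
```

```bash
python3 -m pendant '[[[0,0,-0.1,0,0,0],[0,0,-0.15,0,0,-0.047],[0,0,-0.15,0,0,-0.047],[0,0,-0.15,0,0,-0.047],[0,0,-0.05,0,0,-0.047],[0,0,0,0,0,-0.047],[0,0,0,0,0,0]]]' 1;python3 plan.py J 1 0 110
```

```text
time_s: 6.18
eef_pos: [0.4035, 0.3199, 0.1509]
eef_rot: [0.001, 0.656, 0.755, -0.0]
wrist_force: [0.4, -1.0, -2.8]
opening: 0.573
t 6.17 p [0.4035 0.3199 0.1509] yaw 97.98 F [ 0.4 -1.  -2.8] open 0.573
 turn units [0.0002 0.0006 0.0009]  shift now-axes [-1.1871  0.7285  0.207 ]  shift after-turn axes [-1.1854  0.732   0.2043] max rows 4.5 0.0
```

```bash
python3 -m pendant '[[[-0.2,0.12,0,0,0,0],[-0.22,0.135,0.02,0,0,0],[-0.22,0.135,0.02,0,0,0],[-0.22,0.135,0.02,0,0,0],[-0.2,0.12,0.02,0,0,0],[-0.1,0.06,0.01,0,0,0],[-0.03,0.03,0.01,0,0,0],[0,0,0,0,0,0],[0,0,0,0,0,0]]]' 1;python3 plan.py J 1 0 110; python3 - <<'E'
from h import *
P=np.load("poses.npz")
from scipy.spatial.transform import Rotation as Ro
for n,(x0,y0,w,h),s in(("top",(180,155,130,100),5),("side",(180,140,130,130),4.5)):
    im=cam(n)["pixels"];cv2.imwrite(f"pics/{n}2.png",crop(im,x0,y0,w,h,s))
E
```

```text
time_s: 7.3
eef_pos: [0.5811, 0.0997, 0.1256]
eef_rot: [-0.003, 0.664, 0.748, -0.003]
wrist_force: [-0.4, -0.1, -1.4]
opening: 0.573
t 7.3 p [0.5811 0.0997 0.1256] yaw 96.86 F [-0.4 -0.1 -1.4] open 0.573
 turn units [-0.0025 -0.0002 -0.0053]  shift now-axes [0.0263 0.002  0.078 ]  shift after-turn axes [0.0263 0.0019 0.078 ] max rows 0.3 0.1
```

View pics/side2.png

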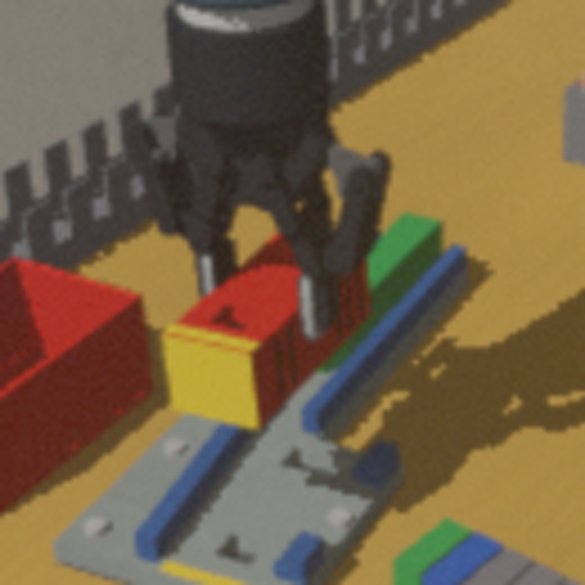

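View pics/top2.png

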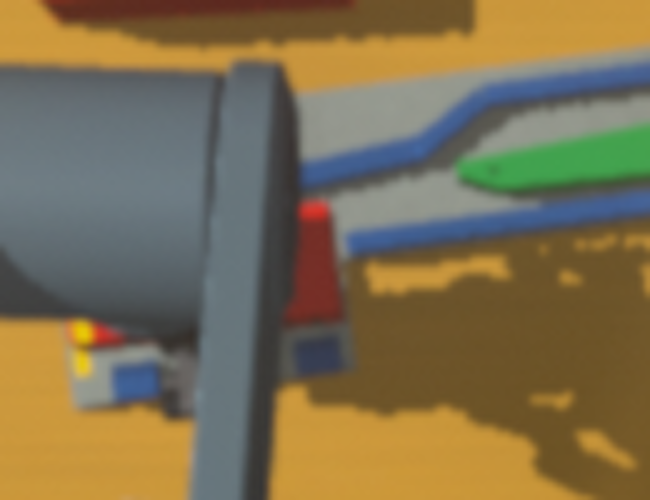

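```bash
cat > inhand.py <<'E'
# usage: predict corners of held part in side crop
import sys
from plan import *
def pred(c,o,dx,dz,H,x0,y0,s,xs=(60,)):
    q=o["eef_rot"];M=Ro.from_quat([q[1],q[2],q[3],q[0]]).as_matrix()
    for x in xs:
        for z in(H,10):
            for y in(-25,25):
                L=np.array([x-dx,-y,-(z-dz)])/1000 
                X=o["eef_pos"]+M@L
                uv=(proj(c,X)[0]-[x0,y0]+.5)*s-.5;print((x,y,z),np.round(uv,0))
E
python3 - <<'E'
from inhand import *
c=cam("side");o=telemetry.get_obs();print(o["eef_pos"])
pred(c,o,1.1,29.5,54,180,140,4.5)
E
```

```text
[0.58141042 0.09951853 0.12592346]
(60, -25, 54) [164. 329.]
(60, 25, 54) [253. 351.]
(60, -25, 10) [173. 404.]
(60, 25, 10) [259. 427.]
```

```bash
python3 -m pendant '[[[0.025,0.002,0.1,-0.0025,0,-0.005],[0,0,0.12,0,0,0],[0,0,0.1,0,0,0],[0,0,0,0,0,0],[0,0,0,0,0,0]]]' 1;python3 plan.py J 1.1 0 33.5
```

```text
time_s: 8.07
eef_pos: [0.5815, 0.1079, 0.0633]
eef_rot: [0.002, 0.656, 0.755, 0.002]
wrist_force: [-0.9, 0.4, -1.8]
opening: 0.573
t 8.07 p [0.5815 0.1079 0.0633] yaw 98.04 F [-0.9  0.4 -1.8] open 0.573
 turn units [0.0017 0.     0.0013]  shift now-axes [-0.0134 -0.0067  0.1488]  shift after-turn axes [-0.0134 -0.0058  0.1489] max rows 0.5 0.0
```

```bash
python3 -m pendant '[[[-0.01,-0.004,0.03,0.0015,0,0],[0,0,0,0,0,0]]]' 1;python3 plan.py J 1.1 0 33.5
```

```text
time_s: 8.32
eef_pos: [0.582, 0.1058, 0.0587]
eef_rot: [0.001, 0.656, 0.755, 0.001]
wrist_force: [-0.3, -0.4, -1.1]
opening: 0.573
t 8.32 p [0.582  0.1058 0.0587] yaw 98.07 F [-0.3 -0.4 -1.1] open 0.573
 turn units [0.001  0.0002 0.0014]  shift now-axes [-0.0029 -0.0074  0.1258]  shift after-turn axes [-0.003  -0.007   0.1259] max rows 0.4 0.0
```

```bash
python3 -m pendant '[[[-0.003,-0.007,0.05,0.001,0,0.0012],[0,0,0.03,0,0,0],[0,0,0,0,0,0]]]' 1;python3 plan.py J 1.1 0 33.5
```

```text
time_s: 8.7
eef_pos: [0.581, 0.1048, 0.042]
eef_rot: [0.0, 0.657, 0.754, -0.0]
wrist_force: [-0.1, 0.6, -3.8]
opening: 0.573
t 8.7 p [0.581  0.1048 0.042 ] yaw 97.81 F [-0.1  0.6 -3.8] open 0.573
 turn units [ 0.0002  0.0002 -0.    ]  shift now-axes [ 0.0016 -0.0012  0.0424]  shift after-turn axes [ 0.0015 -0.0012  0.0424] max rows 0.1 0.0
```

Lug tips are at the pocket rim, well aligned; continue down.

```bash
python3 -m pendant '[[[0.001,-0.001,0.025,0,0,0],[0,0,0.02,0,0,0],[0,0,0,0,0,0]]]' 1;python3 plan.py J 1.1 0 33.5
```

```text
time_s: 9.07
eef_pos: [0.5814, 0.1049, 0.0356]
eef_rot: [0.001, 0.657, 0.754, -0.0]
wrist_force: [-0.3, 0.2, -2.6]
opening: 0.569
t 9.07 p [0.5814 0.1049 0.0356] yaw 97.82 F [-0.3  0.2 -2.6] open 0.569
 turn units [0.0002 0.0003 0.    ]  shift now-axes [ 0.0013 -0.0032  0.0105]  shift after-turn axes [ 0.0013 -0.0032  0.0105] max rows 0.0 0.0
```

```bash
python3 -m pendant '[[[0.001,-0.001,0.015,0,0,0],[0,0,0.01,0,0,0],[0,0,0,0,0,0]]]' 1;python3 plan.py J 1.1 0 33.5; python3 - <<'E'
from h import *
cv2.imwrite("pics/side3.png",crop(cam("side")["pixels"],180,150,130,130,4.5))
E
```

```text
time_s: 9.45
eef_pos: [0.5822, 0.1049, 0.0355]
eef_rot: [0.001, 0.657, 0.754, 0.0]
wrist_force: [-0.4, 1.1, -2.5]
opening: 0.573
t 9.45 p [0.5822 0.1049 0.0355] yaw 97.85 F [-0.4  1.1 -2.5] open 0.573
 turn units [0.0005 0.0005 0.0002]  shift now-axes [ 0.0016 -0.0071  0.0101]  shift after-turn axes [ 0.0016 -0.0071  0.0101] max rows 0.0 0.0
```

View pics/side3.png

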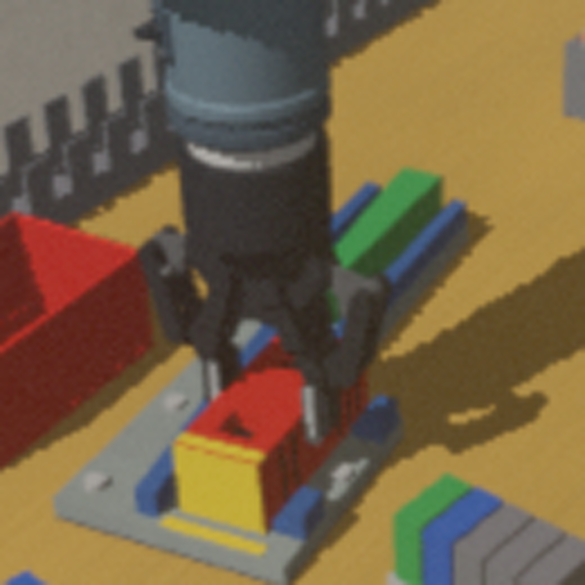

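```bash
python3 -m pendant '[[[0,-0.002,0.015,0,0,0],[0,0,0.015,0,0,0]]]' 1;python3 plan.py J 1.1 0 33.5
```

```text
time_s: 9.75
eef_pos: [0.5824, 0.1046, 0.0349]
eef_rot: [0.001, 0.657, 0.754, -0.0]
wrist_force: [-16.9, -1.3, 33.7]
opening: 0.571
t 9.75 p [0.5824 0.1046 0.0349] yaw 97.87 F [-16.9  -1.3  33.7] open 0.571
 turn units [0.0003 0.0008 0.0003]  shift now-axes [ 0.0032 -0.0081  0.0067]  shift after-turn axes [ 0.0032 -0.0081  0.0068] max rows 0.0 0.0
```

```bash
python3 -m pendant '[[[0,0,-0.005,0,0,0],[0,0,0,0,0,0],[0,0,0,0,0,0],[0,0,0,0,0,0]]]' 0;python3 plan.py J 1.1 0 33.5; python3 -m pendant '[[[0,0,-0.1,0,0,0],[0,0,-0.2,0,0,0],[0,0,-0.2,0,0,0],[0,0,-0.1,0,0,0],[0,0,0,0,0,0]]]' 0
```

```text
time_s: 10.25
eef_pos: [0.5828, 0.1046, 0.0353]
eef_rot: [0.002, 0.657, 0.754, -0.0]
wrist_force: [-0.7, 0.2, -0.1]
opening: 1.004
t 10.25 p [0.5828 0.1046 0.0353] yaw 97.87 F [-0.7  0.2 -0.1] open 1.004
 turn units [0.0006 0.0009 0.0003]  shift now-axes [ 0.0039 -0.0101  0.0091]  shift after-turn axes [ 0.0038 -0.0101  0.0091] max rows 0.0 0.0
time_s: 10.88
eef_pos: [0.5832, 0.1049, 0.1633]
eef_rot: [0.002, 0.657, 0.754, 0.0]
wrist_force: [0.2, -0.2, -0.7]
opening: 1.0
```

```bash
python3 plan.py S 0 0 150; python3 - <<'E'
from h import *
cv2.imwrite("pics/side4.png",crop(cam("side")["pixels"],180,150,130,130,4.5))
E
```

```text
t 10.88 p [0.5832 0.1049 0.1633] yaw 97.87 F [ 0.2 -0.2 -0.7] open 1.0
 turn units [ 0.0008  0.0014 -0.2581]  shift now-axes [-2.0212 -0.802   0.0692]  shift after-turn axes [-0.8115 -2.0175  0.0663] max rows 7.0 4.3
```

View pics/side4.png

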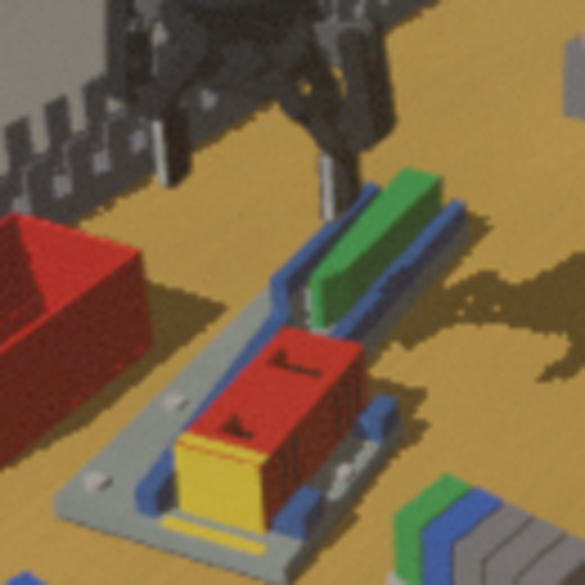

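```bash
python3 -m pendant '[[[-0.29,-0.115,0,0,0,0],[-0.29,-0.115,0,0,0,0],[-0.29,-0.115,0,0,0,0],[-0.29,-0.115,0,0,0,0],[-0.29,-0.115,0,0,0,0],[-0.29,-0.115,0,0,0,0],[-0.2,-0.08,0,0,0,-0.05],[0,0,0,0,0,-0.052],[0,0,0,0,0,-0.052],[0,0,0,0,0,-0.052],[0,0,0,0,0,-0.05],[0,0,0,0,0,0]]]' 0;python3 plan.py S 0 0 24
python3 - <<'E'
from h import *
im=cam("top")["pixels"];cv2.imwrite("pics/top5.png",crop(im,180,155,130,100,6));cv2.imwrite("pics/top5f.png",im)
im=cam("side")["pixels"];cv2.imwrite("pics/side5f.png",im)
P=np.load("poses.npz");a=P["J"]
def g(x,y,z):
    return [a[0]+np.cos(a[2])*x/1e3-np.sin(a[2])*y/1e3,a[1]+np.sin(a[2])*x/1e3+np.cos(a[2])*y/1e3,z/1e3]
for n,o,s in(("top",(180,155),6),("side",(180,150),4.5)):
    print(n,[((proj(cam(n),g(x,y,z))[0]-o+.5)*s-.5).round().tolist() for x,y,z in[(60,-25,58),(60,25,58),(-60,25,58),(-60,-25,58),(60,-25,14),(60,25,14),(32,0,58)]])
E
```

```text
time_s: 12.42
eef_pos: [0.4737, -0.3038, 0.1479]
eef_rot: [-0.009, 0.298, 0.955, 0.003]
wrist_force: [0.5, -0.7, -0.5]
opening: 0.998
t 12.43 p [ 0.4737 -0.3038  0.1479] yaw 145.33 F [ 0.5 -0.7 -0.5] open 0.998
 turn units [ 0.0003 -0.006   0.0056]  shift now-axes [-0.0754 -0.0404  0.6179]  shift after-turn axes [-0.0645 -0.0385  0.6193] max rows 2.0 0.1
top [[94.0, 306.0], [110.0, 431.0], [410.0, 390.0], [393.0, 266.0], [111.0, 316.0], [126.0, 436.0], [172.0, 359.0]]
side [[176.0, 444.0], [262.0, 467.0], [368.0, 346.0], [289.0, 326.0], [184.0, 511.0], [267.0, 536.0], [246.0, 425.0]]
```

View pics/top5.png

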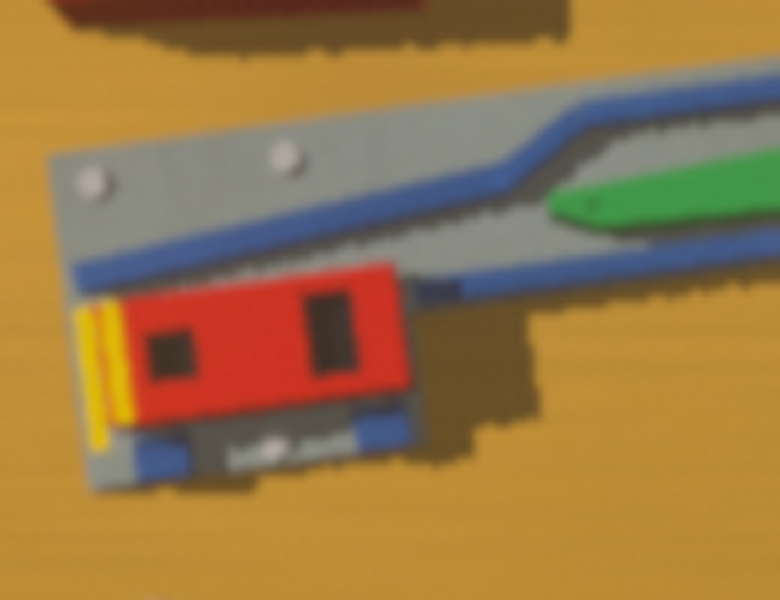

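```bash
python3 - <<'E'
from h import *
from plan import jig
P=np.load("poses.npz")
sc=cam("side")
im0=cv2.imread("pics/side0.png");im1=cv2.imread("pics/side5f.png")
x0,y0,s=210,215,9
out=[]
for k,im in enumerate((im0,im1)):
    a=crop(im,x0,y0,60,62,s) if 1 else 0
    L=[[(32,-11,14),(52,-11,14),(52,11,14),(32,11,14)],[(-52,-18,14),(-32,-18,14),(-32,18,14),(-52,18,14)],[(70,-34.5,30),(-110,-52.5,30)]]
    if k: L=[[(60,-25,14),(60,25,14),(60,25,58),(60,-25,58)],[(-60,-25,58),(60,-25,58),(60,25,58),(-60,25,58)],[(70,-34.5,30),(-110,-52.5,30)]]
    for q in L:
        uv=np.array([proj(sc,jig(*p)[:3])[0] for p in q]);uv=(uv-[x0,y0]+.5)*s-.5
        cv2.polylines(a,[np.round(uv*16).astype(int)],True,(255,0,255),1,cv2.LINE_AA,4)
    cv2.imwrite(f"pics/c{k}.png",a)
E
```

```text
(no output)
```

View pics/c0.png

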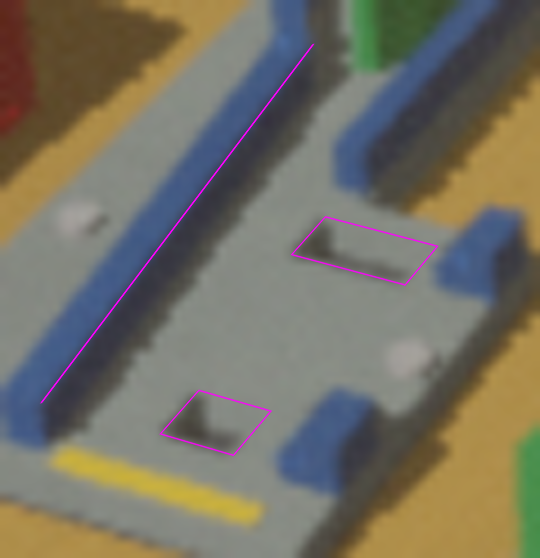

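View pics/c1.png

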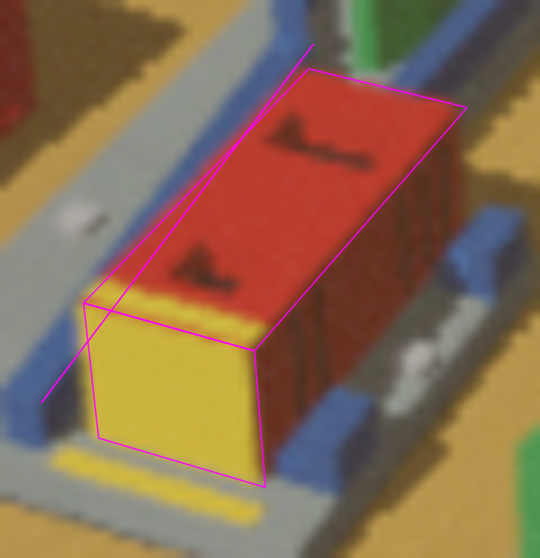

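```bash
python3 -m pendant '[[[-0.05,-0.03,0.1,0,-0.005,0.004],[0,0,0.12,0,0,0],[0,0,0.1,0,0,0],[0,0,0,0,0,0],[0,0,0,0,0,0]]]' 0;python3 plan.py S 0 0 24
```

```text
time_s: 13.9
eef_pos: [0.4801, -0.3159, 0.085]
eef_rot: [0.001, 0.304, 0.953, -0.0]
wrist_force: [0.7, 0.9, 0.6]
opening: 1.001
t 13.9 p [ 0.4801 -0.3159  0.085 ] yaw 144.65 F [0.7 0.9 0.6] open 1.001
 turn units [0.0001 0.0009 0.0018]  shift now-axes [-0.0022 -0.0078  0.3049]  shift after-turn axes [-0.0031 -0.0077  0.3049] max rows 1.0 0.0
```

```bash
python3 -m pendant '[[[-0.002,-0.006,0.1,0,0.001,0.0015],[0,0,0.1,0,0,0],[0,0,0.09,0,0,0],[0,0,0,0,0,0]]]' 0;python3 plan.py S 0 0 24
```

```text
time_s: 14.4
eef_pos: [0.4806, -0.3182, 0.0251]
eef_rot: [0.001, 0.306, 0.952, -0.0]
wrist_force: [0.1, 0.1, -0.7]
opening: 0.996
t 14.4 p [ 0.4806 -0.3182  0.0251] yaw 144.34 F [ 0.1  0.1 -0.7] open 0.996
 turn units [-0.0001  0.0007  0.0001]  shift now-axes [ 0.0055 -0.      0.0055]  shift after-turn axes [ 0.0055 -0.      0.0055] max rows 0.0 0.0
```

```bash
python3 -m pendant '[[[0.005,0,0.004,0,0,0],[0,0,0,0,0,0],[0,0,0,0,0,0],[0,0,0,0,0,0],[0,0,0,0,0,0]]]' 1;python3 plan.py S 0 0 24; python3 -m pendant '[[[0,0,-0.15,0,0,0],[0,0,-0.2,0,0,0],[0,0,-0.25,0,0,0],[0,0,-0.1,0,0,0.05],[0,0,0,0,0,0.052],[0,0,0,0,0,0.052],[0,0,0,0,0,0.052],[0,0,0,0,0,0.05],[0,0,0,0,0,0]]]' 1;python3 plan.py J 0 0 165
```

```text
time_s: 15.02
eef_pos: [0.4803, -0.3181, 0.0253]
eef_rot: [0.002, 0.306, 0.952, -0.001]
wrist_force: [0.9, -0.9, -2.6]
opening: 0.573
t 15.03 p [ 0.4803 -0.3181  0.0253] yaw 144.35 F [ 0.9 -0.9 -2.6] open 0.573
 turn units [-0.0002  0.0013  0.0001]  shift now-axes [0.0039 0.0003 0.0067]  shift after-turn axes [0.0039 0.0003 0.0067] max rows 0.0 0.0
time_s: 16.15
eef_pos: [0.4777, -0.3153, 0.1672]
eef_rot: [-0.001, 0.663, 0.748, 0.0]
wrist_force: [0.4, 0.4, -3.9]
opening: 0.57
t 16.15 p [ 0.4777 -0.3153  0.1672] yaw 96.89 F [ 0.4  0.4 -3.9] open 0.57
 turn units [-0.0004 -0.0007 -0.0052]  shift now-axes [2.0193 0.7635 0.0141]  shift after-turn axes [2.0066 0.7963 0.0109] max rows 6.9 0.1
```

```bash
python3 -m pendant '[[[0.2,0.08,0,0,0,-0.005],[0.28,0.11,0,0,0,0],[0.28,0.11,0.01,0,0,0],[0.28,0.11,0.01,0,0,0],[0.28,0.11,0.01,0,0,0],[0.28,0.11,0.01,0,0,0],[0.22,0.085,0.01,0,0,0],[0.1,0.04,0,0,0,0],[0,0,0,0,0,0],[0,0,0,0,0,0]]]' 1;python3 plan.py J -1.1 -1.8 120
```

```text
time_s: 17.4
eef_pos: [0.5728, 0.0979, 0.156]
eef_rot: [-0.001, 0.644, 0.765, -0.0]
wrist_force: [0.3, -0.5, -3.4]
opening: 0.566
t 17.4 p [0.5728 0.0979 0.156 ] yaw 99.76 F [ 0.3 -0.5 -3.4] open 0.566
 turn units [-0.0005 -0.0004  0.0108]  shift now-axes [0.0169 0.054  0.18  ]  shift after-turn axes [0.0189 0.0531 0.18  ] max rows 0.6 0.2
```

```bash
python3 -m pendant '[[[0.016,0.045,0.08,0,0,0.0105],[0,0,0.08,0,0,0],[0,0,0,0,0,0],[0,0,0,0,0,0]]]' 1;python3 plan.py J -1.1 -1.8 83; python3 - <<'E'
from inhand import *
c=cam("side");o=telemetry.get_obs();cv2.imwrite("pics/side6.png",crop(c["pixels"],190,140,110,120,5))
pred(c,o,-0.8,25,46,190,140,5)
c=cam("top");cv2.imwrite("pics/top6.png",crop(c["pixels"],180,155,130,100,6))
E
```

```text
time_s: 17.9
eef_pos: [0.5808, 0.0987, 0.1231]
eef_rot: [-0.001, 0.657, 0.754, -0.001]
wrist_force: [-0.1, 1.1, -3.5]
opening: 0.575
t 17.9 p [0.5808 0.0987 0.1231] yaw 97.83 F [-0.1  1.1 -3.5] open 0.575
 turn units [-0.0008 -0.0001  0.    ]  shift now-axes [0.0201 0.0136 0.2005]  shift after-turn axes [0.0202 0.0131 0.2005] max rows 0.6 0.0
(60, -25, 46) [135. 380.]
(60, 25, 46) [235. 404.]
(60, -25, 10) [143. 449.]
(60, 25, 10) [240. 473.]
```

View pics/side6.png

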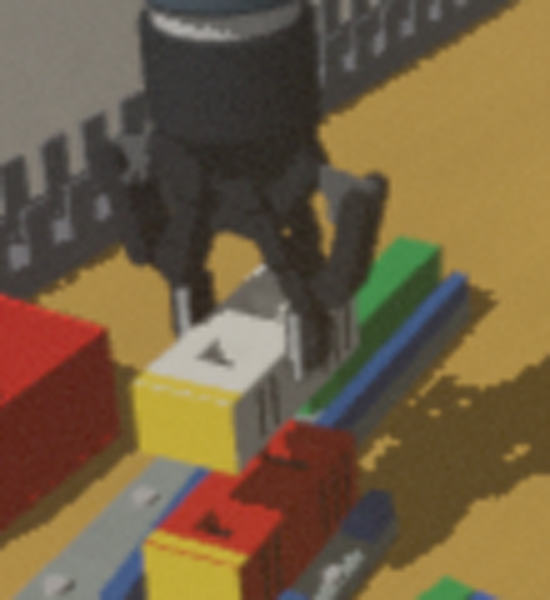

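```bash
python3 -m pendant '[[[0.014,0.01,0.07,0,0,0],[0,0,0.06,0,0,0],[0,0,0,0,0,0],[0,0,0,0,0,0]]]' 1;python3 plan.py J -1.1 -1.8 83
```

```text
time_s: 18.5
eef_pos: [0.5824, 0.1023, 0.0956]
eef_rot: [-0.001, 0.657, 0.754, -0.001]
wrist_force: [1.5, 0.1, -2.6]
opening: 0.571
t 18.5 p [0.5824 0.1023 0.0956] yaw 97.86 F [ 1.5  0.1 -2.6] open 0.571
 turn units [-0.0006 -0.0001  0.0003]  shift now-axes [0.0036 0.0025 0.0631]  shift after-turn axes [0.0036 0.0024 0.0631] max rows 0.2 0.0
```

```bash
python3 -m pendant '[[[0.003,0.002,0.05,0,0,0],[0,0,0.03,0,0,0],[0,0,0,0,0,0]]]' 1;python3 plan.py J -1.1 -1.8 73
```

```text
time_s: 18.88
eef_pos: [0.5829, 0.1031, 0.0788]
eef_rot: [-0.001, 0.657, 0.754, -0.001]
wrist_force: [-0.4, 1.2, -2.8]
opening: 0.569
t 18.88 p [0.5829 0.1031 0.0788] yaw 97.87 F [-0.4  1.2 -2.8] open 0.569
 turn units [-0.0005 -0.      0.0003]  shift now-axes [ 0.0002 -0.0005  0.0288]  shift after-turn axes [ 0.0002 -0.0006  0.0288] max rows 0.1 0.0
```

```bash
python3 -m pendant '[[[0,0,0.018,0,0,0],[0,0,0.015,0,0,0]]]' 1;python3 plan.py J -1.1 -1.8 73
```

```text
time_s: 19.12
eef_pos: [0.5836, 0.1031, 0.0734]
eef_rot: [-0.0, 0.657, 0.754, -0.0]
wrist_force: [-9.8, 0.3, 20.9]
opening: 0.569
t 19.12 p [0.5836 0.1031 0.0734] yaw 97.88 F [-9.8  0.3 20.9] open 0.569
 turn units [-0.0001  0.      0.0003]  shift now-axes [ 0.0004 -0.004   0.0021]  shift after-turn axes [ 0.0004 -0.0041  0.0021] max rows 0.0 0.0
```

Contact at the expected height (73 mm). Release, rise and move towards the cap.

```bash
python3 -m pendant '[[[0,0,-0.003,0,0,0],[0,0,0,0,0,0],[0,0,0,0,0,0],[0,0,0,0,0,0]]]' 0;python3 plan.py J -1.1 -1.8 73; python3 -m pendant '[[[0,0,-0.1,0,0,0],[0,0,-0.2,0,0,0],[0,0,-0.2,0,0,0],[0,0,0,0,0,0]]]' 0;python3 plan.py C 0 0 130
```

```text
time_s: 19.62
eef_pos: [0.5853, 0.1031, 0.0757]
eef_rot: [0.001, 0.657, 0.754, 0.001]
wrist_force: [0.3, 0.8, 0.8]
opening: 1.0
t 19.62 p [0.5853 0.1031 0.0757] yaw 97.88 F [0.3 0.8 0.8] open 1.0
 turn units [0.0011 0.0002 0.0003]  shift now-axes [ 0.0018 -0.0123  0.0133]  shift after-turn axes [ 0.0018 -0.0122  0.0133] max rows 0.1 0.0
time_s: 20.12
eef_pos: [0.5856, 0.1031, 0.1827]
eef_rot: [0.002, 0.657, 0.754, 0.002]
wrist_force: [0.7, 0.2, -0.5]
opening: 1.0
t 20.12 p [0.5856 0.1031 0.1827] yaw 97.87 F [ 0.7  0.2 -0.5] open 1.0
 turn units [0.0019 0.     0.0977]  shift now-axes [1.0921 0.2165 0.2637]  shift after-turn axes [ 1.1067 -0.1222  0.2635] max rows 3.7 1.6
```

```bash
python3 -m pendant '[[[0.2,0.04,0,0,0,0],[0.25,0.05,0.02,0,0,0],[0.25,0.05,0.03,0,0,0],[0.25,0.05,0.05,0,0,0],[0.1,0.02,0.05,0,0,0.048],[0,0,0.03,0,0,0.048],[0,0,0,0,0,0],[0,0,0,0,0,0]]]' 0;python3 plan.py C 0 0 15;python3 - <<'E'
from inhand import *
c=cam("side");o=telemetry.get_obs();cv2.imwrite("pics/side7.png",crop(c["pixels"],190,140,110,120,5))
c=cam("top");cv2.imwrite("pics/top7.png",crop(c["pixels"],180,155,130,100,6))
E
```

```text
time_s: 21.12
eef_pos: [0.5981, 0.3226, 0.1467]
eef_rot: [0.002, 0.765, 0.644, 0.002]
wrist_force: [-0.1, -1.9, 0.1]
opening: 0.997
t 21.12 p [0.5981 0.3226 0.1467] yaw 80.24 F [-0.1 -1.9  0.1] open 0.997
 turn units [ 0.0018  0.0001 -0.0002]  shift now-axes [ 0.0146 -0.0022  0.6585]  shift after-turn axes [0.0143 0.0016 0.6585] max rows 2.1 0.0
```

View pics/side7.png

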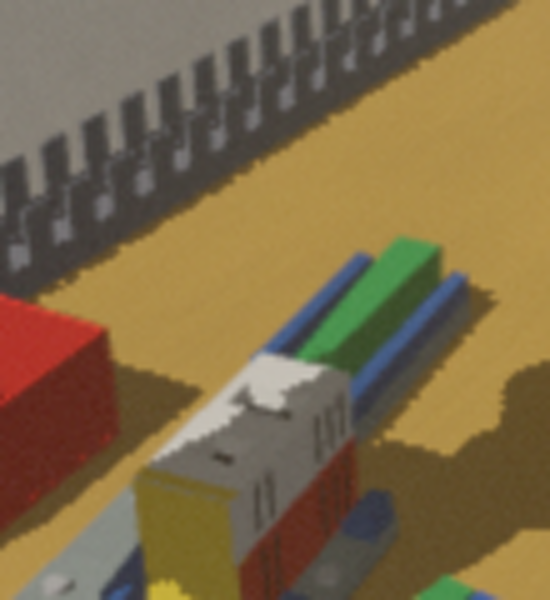

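View pics/top7.png

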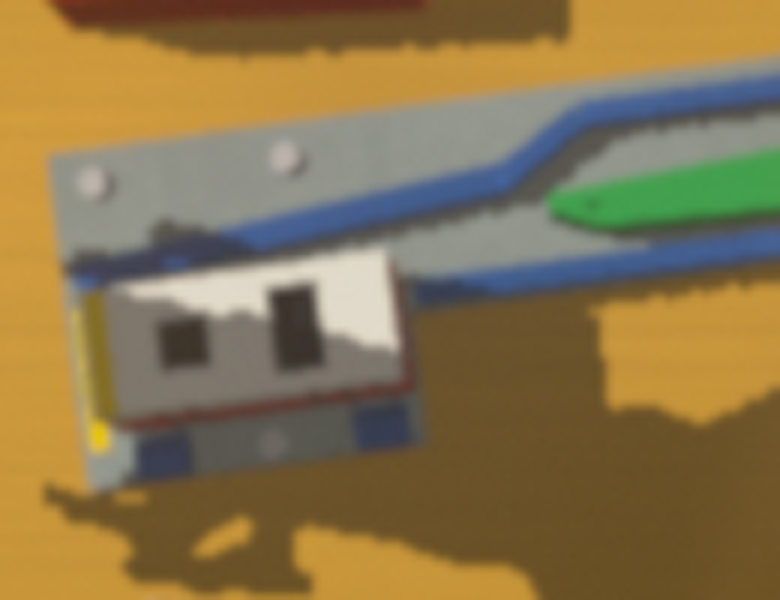

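```bash
python3 - <<'E'
from plan import *
c=imaging.camera("top");a=P["J"]
for uv in((185,343),(295,327)):
    p=ray(c,((uv[0]+.5)/6-.5+180,(uv[1]+.5)/6-.5+155),.094);d=p[:2]-a[:2];C,S=np.cos(a[2]),np.sin(a[2]);print((1e3*np.array([C*d[0]+S*d[1],-S*d[0]+C*d[1]])).round(1))
E
python3 -m pendant '[[[0.012,0,0.15,0.0015,0,0],[0,0,0.2,0,0,0],[0,0,0.15,0,0,0],[0,0,0.07,0,0,0],[0,0,0,0,0,0]]]' 0;python3 plan.py C 0 0 15
```

```text
[22.  -2.4]
[-20.8  -2.8]
time_s: 21.9
eef_pos: [0.6028, 0.3237, 0.0343]
eef_rot: [0.002, 0.765, 0.644, 0.004]
wrist_force: [-0.2, 0.7, 0.1]
opening: 0.999
t 21.9 p [0.6028 0.3237 0.0343] yaw 80.23 F [-0.2  0.7  0.1] open 0.999
 turn units [ 0.0025 -0.001  -0.0003]  shift now-axes [ 0.0044 -0.0215  0.0961]  shift after-turn axes [ 0.0047 -0.0207  0.0963] max rows 0.3 0.0
```

```bash
python3 -m pendant '[[[0.004,-0.02,0.045,0.002,0,0],[0,0,0.045,0,0,0],[0,0,0,0,0,0]]]' 0;python3 plan.py C 0 0 15
```

```text
time_s: 22.28
eef_pos: [0.601, 0.326, 0.0185]
eef_rot: [0.0, 0.765, 0.644, 0.004]
wrist_force: [-0.4, -0.5, -0.4]
opening: 0.998
t 22.27 p [0.601  0.326  0.0185] yaw 80.25 F [-0.4 -0.5 -0.4] open 0.998
 turn units [ 0.0017 -0.0017 -0.0002]  shift now-axes [-0.005  -0.0098  0.0172]  shift after-turn axes [-0.0049 -0.0097  0.0173] max rows 0.1 0.0
```

```bash
python3 -m pendant '[[[-0.005,-0.01,0.015,0.001,-0.001,0],[0,0,0,0,0,0]]]' 0;python3 plan.py C 0 0 15;python3 -m pendant '[[[0,0,0,0,0,0],[0,0,0,0,0,0],[0,0,0,0,0,0],[0,0,0,0,0,0]]]' 1;python3 plan.py C 0 0 15
```

```text
time_s: 22.52
eef_pos: [0.5992, 0.3256, 0.016]
eef_rot: [0.0, 0.765, 0.644, 0.002]
wrist_force: [0.3, 0.0, -0.2]
opening: 0.999
t 22.52 p [0.5992 0.3256 0.016 ] yaw 80.26 F [ 0.3  0.  -0.2] open 0.999
 turn units [ 0.001  -0.0009 -0.0001]  shift now-axes [-0.0014 -0.0013  0.0052]  shift after-turn axes [-0.0014 -0.0013  0.0052] max rows 0.0 0.0
time_s: 23.02
eef_pos: [0.5999, 0.3258, 0.0169]
eef_rot: [0.001, 0.765, 0.645, 0.003]
wrist_force: [-0.4, 0.5, -0.1]
opening: 0.571
t 23.02 p [0.5999 0.3258 0.0169] yaw 80.26 F [-0.4  0.5 -0.1] open 0.571
 turn units [ 0.0014 -0.0011 -0.0001]  shift now-axes [-0.0031 -0.0043  0.0094]  shift after-turn axes [-0.0031 -0.0042  0.0095] max rows 0.0 0.0
```

```bash
python3 -m pendant '[[[0,0,-0.15,0,0,0],[0,0,-0.25,0,0,0],[0,0,-0.25,0,0,-0.05],[0,0,-0.1,0,0,-0.048],[0,0,0,0,0,0],[0,0,0,0,0,0]]]' 1;python3 plan.py J 0.6 -2.6 150
```

```text
time_s: 23.78
eef_pos: [0.5957, 0.3241, 0.165]
eef_rot: [-0.002, 0.655, 0.756, -0.002]
wrist_force: [-0.1, -0.5, -2.3]
opening: 0.57
t 23.77 p [0.5957 0.3241 0.165 ] yaw 98.15 F [-0.1 -0.5 -2.3] open 0.57
 turn units [-0.0017  0.      0.0018]  shift now-axes [-1.0761 -0.2157  0.076 ]  shift after-turn axes [-1.0773 -0.2099  0.0748] max rows 3.5 0.0
```

```bash
python3 -m pendant '[[[-0.2,-0.04,0,0,0,0.0015],[-0.25,-0.05,0,0,0,0],[-0.25,-0.05,0,0,0,0],[-0.23,-0.045,0.01,0,0,0],[-0.1,-0.02,0.01,0,0,0],[-0.03,-0.006,0.01,0,0,0],[0,0,0,0,0,0],[0,0,0,0,0,0]]]' 1;python3 plan.py J 0.6 -2.6 120
```

```text
time_s: 24.78
eef_pos: [0.5751, 0.1048, 0.1461]
eef_rot: [-0.009, 0.661, 0.75, -0.008]
wrist_force: [-0.1, 0.0, -1.4]
opening: 0.57
t 24.77 p [0.5751 0.1048 0.1461] yaw 97.24 F [-0.1  0.  -1.4] open 0.57
 turn units [-0.0075 -0.0007 -0.0032]  shift now-axes [-0.0051  0.044   0.1297]  shift after-turn axes [-0.0052  0.0409  0.1307] max rows 0.4 0.1
```

```bash
python3 -m pendant '[[[-0.003,0.035,0.04,-0.0065,0,-0.003],[0,0,0.02,0,0,0],[0,0,0,0,0,0],[0,0,0,0,0,0]]]' 1;python3 plan.py J 0.6 -2.6 111;python3 - <<'E'
from inhand import *
c=cam("side");o=telemetry.get_obs();cv2.imwrite("pics/side8.png",crop(c["pixels"],190,130,110,120,5))
pred(c,o,.5,16.9,38,190,130,5)
E
```

```text
time_s: 25.28
eef_pos: [0.5824, 0.1077, 0.133]
eef_rot: [-0.002, 0.656, 0.755, 0.0]
wrist_force: [0.1, 0.1, -1.5]
opening: 0.576
t 25.27 p [0.5824 0.1077 0.133 ] yaw 98.0 F [ 0.1  0.1 -1.5] open 0.576
 turn units [-0.0005 -0.0009  0.001 ]  shift now-axes [-0.0149  0.0031  0.1097]  shift after-turn axes [-0.0146  0.0029  0.1098] max rows 0.4 0.0
(60, -25, 38) [119. 417.]
(60, 25, 38) [219. 441.]
(60, -25, 10) [125. 471.]
(60, 25, 10) [224. 496.]
```

View pics/side8.png

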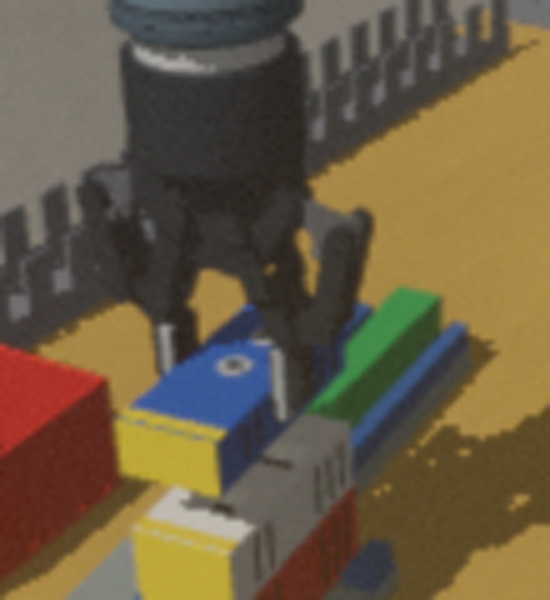

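```bash
python3 -m pendant '[[[-0.012,0.002,0.04,0,-0.001,0.001],[0,0,0.03,0,0,0],[0,0,0,0,0,0],[0,0,0,0,0,0]]]' 1;python3 plan.py J 0.6 -2.6 111
```

```text
time_s: 25.82
eef_pos: [0.5831, 0.105, 0.118]
eef_rot: [-0.0, 0.658, 0.753, -0.001]
wrist_force: [-0.0, 0.7, -2.5]
opening: 0.57
t 25.82 p [0.5831 0.105  0.118 ] yaw 97.78 F [-0.   0.7 -2.5] open 0.57
 turn units [-0.0005  0.0002 -0.0002]  shift now-axes [-0.0005  0.0013  0.0348]  shift after-turn axes [-0.0005  0.0012  0.0348] max rows 0.1 0.0
```

```bash
python3 -m pendant '[[[0,0.001,0.04,0,0,0],[0,0,0.02,0,0,0],[0,0,0,0,0,0]]]' 1;python3 plan.py J 0.6 -2.6 101
```

```text
time_s: 26.2
eef_pos: [0.5833, 0.105, 0.1052]
eef_rot: [-0.0, 0.658, 0.753, -0.001]
wrist_force: [-0.3, -0.5, -1.6]
opening: 0.567
t 26.2 p [0.5833 0.105  0.1052] yaw 97.78 F [-0.3 -0.5 -1.6] open 0.567
 turn units [-0.0005  0.0002 -0.0002]  shift now-axes [-0.0003  0.0001  0.0208]  shift after-turn axes [-0.0003  0.0001  0.0208] max rows 0.1 0.0
```

```bash
python3 -m pendant '[[[0,0,0.015,0,0,0],[0,0,0.014,0,0,0]]]' 1;python3 plan.py J 0.6 -2.6 101
```

```text
time_s: 26.45
eef_pos: [0.5839, 0.105, 0.1008]
eef_rot: [0.0, 0.657, 0.753, -0.001]
wrist_force: [-8.9, 0.4, 21.8]
opening: 0.574
t 26.45 p [0.5839 0.105  0.1008] yaw 97.79 F [-8.9  0.4 21.8] open 0.574
 turn units [-0.0002  0.0003 -0.0002]  shift now-axes [-0.0001 -0.0028 -0.0008]  shift after-turn axes [-0.0001 -0.0028 -0.0008] max rows 0.0 0.0
```

```bash
python3 -m pendant '[[[0,0,-0.003,0,0,0],[0,0,0,0,0,0],[0,0,0,0,0,0],[0,0,0,0,0,0],[0,0,-0.15,0,0,0],[0,0,-0.2,0,0,0],[0,0,0,0,0,0]]]' 0;python3 plan.py J -312 -38 160
```

```text
time_s: 27.32
eef_pos: [0.5843, 0.105, 0.1733]
eef_rot: [0.0, 0.658, 0.753, -0.0]
wrist_force: [1.3, 0.2, 0.0]
opening: 1.0
t 27.32 p [0.5843 0.105  0.1733] yaw 97.78 F [1.3 0.2 0. ] open 1.0
 turn units [-0.      0.0003 -0.0002]  shift now-axes [-1.5628  0.1735  0.068 ]  shift after-turn axes [-1.563   0.1724  0.0666] max rows 5.0 0.0
```

```bash
python3 -m pendant '[[[-0.2,0.02,0,0,0,0],[-0.29,0.033,0,0,0,0],[-0.29,0.033,0,0,0,0],[-0.29,0.033,0,0,0,0],[-0.29,0.033,0,0,0,0],[-0.17,0.02,0,0,0,0],[-0.03,0.0,0,0,0,0],[0,0,0,0,0,0],[0,0,0,0,0,0]]]' 1;python3 plan.py J -312 -38 36;python3 - <<'E'
from h import *
c=cam("side");cv2.imwrite("pics/side9.png",crop(c["pixels"],190,130,120,120,5))
c=cam("top");cv2.imwrite("pics/top9.png",crop(c["pixels"],180,150,170,100,4.6));cv2.imwrite("pics/top9f.png",c["pixels"])
E
```

```text
time_s: 28.45
eef_pos: [0.6592, -0.2044, 0.1643]
eef_rot: [-0.005, 0.656, 0.755, -0.001]
wrist_force: [-0.2, 0.3, -0.0]
opening: -0.001
t 28.45 p [ 0.6592 -0.2044  0.1643] yaw 98.0 F [-0.2  0.3 -0. ] open -0.001
 turn units [-0.0027 -0.0018  0.001 ]  shift now-axes [0.017  0.0172 0.6414]  shift after-turn axes [0.0207 0.0116 0.6414] max rows 2.1 0.0
```

View pics/side9.png

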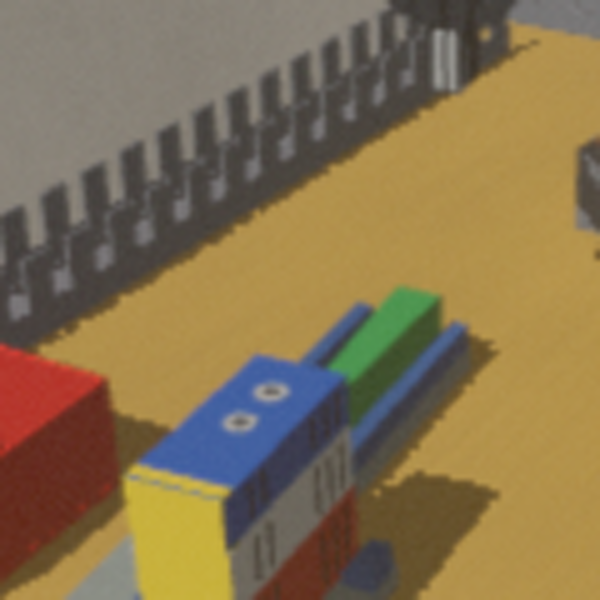

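View pics/top9.png

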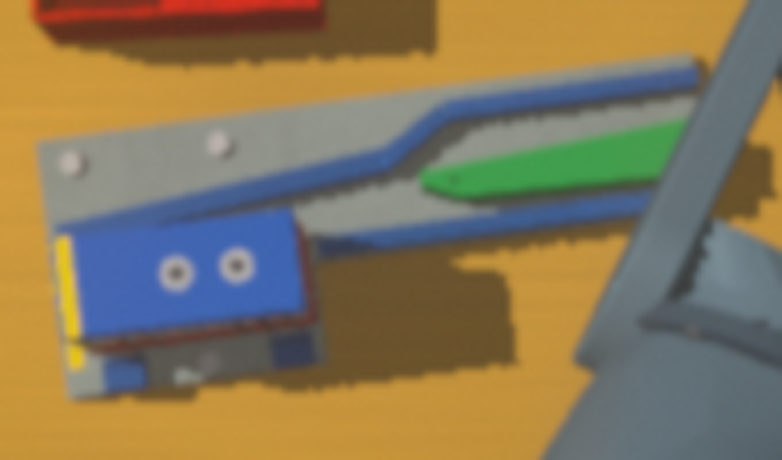

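```bash
python3 -m pendant '[[[0,0.012,0.15,-0.0025,-0.0015,0.001],[0,0,0.2,0,0,0],[0,0,0.16,0,0,0],[0,0,0.1,0,0,0],[0,0,0,0,0,0],[0,0,0,0,0,0]]]' 1;python3 plan.py J -289 -38 36;python3 - <<'E'
from h import *
c=cam("side");cv2.imwrite("pics/side10.png",crop(c["pixels"],230,100,110,110,5))
E
```

```text
time_s: 29.3
eef_pos: [0.6649, -0.1989, 0.0441]
eef_rot: [0.003, 0.654, 0.756, 0.001]
wrist_force: [0.3, -0.2, 0.5]
opening: 0.001
t 29.3 p [ 0.6649 -0.1989  0.0441] yaw 98.26 F [ 0.3 -0.2  0.5] open 0.001
 turn units [0.0019 0.001  0.0025]  shift now-axes [ 0.1127 -0.0198  0.0402]  shift after-turn axes [ 0.1124 -0.0204  0.0407] max rows 0.4 0.0
```

View pics/side10.png

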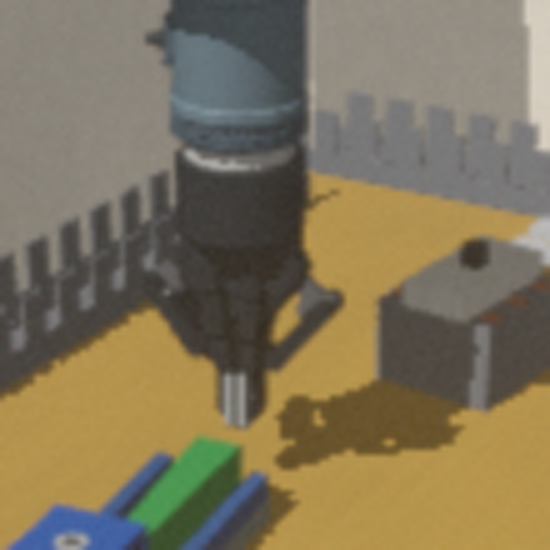

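```bash
python3 -m pendant '[[[0.02,-0.018,0.035,0.0015,0.001,0.0025],[0.04,0,0,0,0,0],[0.04,0,0,0,0,0],[0.04,0,0,0,0,0],[0.04,0,0,0,0,0]]]' 1;python3 plan.py J -126 -38 36
```

```text
time_s: 29.98
eef_pos: [0.6576, -0.1628, 0.0398]
eef_rot: [0.003, 0.658, 0.753, 0.001]
wrist_force: [0.3, -0.3, 0.1]
opening: 0.0
t 29.98 p [ 0.6576 -0.1628  0.0398] yaw 97.75 F [ 0.3 -0.3  0.1] open 0.0
 turn units [ 0.0016  0.0009 -0.0004]  shift now-axes [ 0.7436 -0.0097  0.017 ]  shift after-turn axes [ 0.7436 -0.0088  0.0191] max rows 2.4 0.0
```

```bash
python3 -m pendant '[[[0.05,-0.005,0.01,0.001,0.001,0],[0.05,0,0.005,0,0,0],[0.05,0,0,0,0,0],[0.05,0,0,0,0,0],[0.05,0,0,0,0,0],[0.05,0,0,0,0,0]]]' 1;python3 plan.py J -126 -38 36;python3 - <<'E'
from h import *
c=cam("side");cv2.imwrite("pics/side11.png",crop(c["pixels"],210,120,110,110,5))
E
```

```text
time_s: 30.72
eef_pos: [0.6488, -0.1001, 0.0375]
eef_rot: [0.002, 0.658, 0.753, 0.001]
wrist_force: [-0.2, -1.1, 0.6]
opening: -0.001
t 30.73 p [ 0.6488 -0.1001  0.0375] yaw 97.75 F [-0.2 -1.1  0.6] open -0.001
 turn units [ 0.0011  0.0004 -0.0004]  shift now-axes [ 0.4267 -0.0079  0.0071]  shift after-turn axes [ 0.4267 -0.0074  0.0077] max rows 1.4 0.0
```

View pics/side11.png

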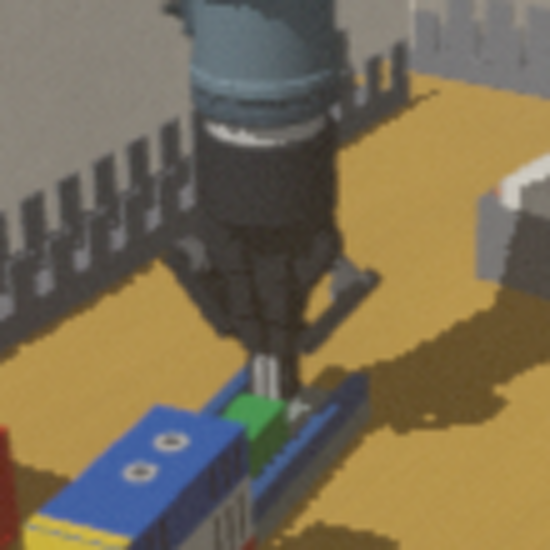

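```bash
python3 -m pendant '[[[0.04,-0.005,0.003,0.001,0,0],[0.04,0,0,0,0,0],[0.04,0,0,0,0,0],[0.04,0,0,0,0,0],[0.04,0,0,0,0,0],[0.03,0,0,0,0,0]]]' 1;python3 plan.py J -126 -38 36
```

```text
time_s: 31.52
eef_pos: [0.6414, -0.0511, 0.037]
eef_rot: [0.001, 0.658, 0.753, -0.0]
wrist_force: [0.6, -3.5, 0.2]
opening: -0.001
t 31.52 p [ 0.6414 -0.0511  0.037 ] yaw 97.77 F [ 0.6 -3.5  0.2] open -0.001
 turn units [ 0.0003  0.0006 -0.0003]  shift now-axes [ 0.1791 -0.0044  0.0045]  shift after-turn axes [ 0.1791 -0.0043  0.0048] max rows 0.6 0.0
```

```bash
python3 -m pendant '[[[0.03,0,0,0,0,0],[0.03,0,0,0,0,0],[0.025,0,0,0,0,0],[0.025,0,0,0,0,0]]]' 1;python3 plan.py J -126 -38 36
```

```text
time_s: 32.02
eef_pos: [0.6379, -0.0302, 0.037]
eef_rot: [0.002, 0.658, 0.753, -0.002]
wrist_force: [-1.9, -8.3, 1.3]
opening: -0.001
t 32.02 p [ 0.6379 -0.0302  0.037 ] yaw 97.77 F [-1.9 -8.3  1.3] open -0.001
 turn units [-0.0001  0.0017 -0.0003]  shift now-axes [ 0.0734 -0.0013  0.0045]  shift after-turn axes [ 0.0734 -0.0013  0.0049] max rows 0.2 0.0
```

```bash
python3 -m pendant '[[[0.02,0,0,0,0,0],[0.02,0,0,0,0,0]]]' 1;python3 plan.py J -126 -38 36;python3 -m pendant '[[[0.02,0,0,0,0,0],[0.02,0,0,0,0,0]]]' 1;python3 plan.py J -126 -38 36
```

```text
time_s: 32.28
eef_pos: [0.6362, -0.0234, 0.037]
eef_rot: [0.002, 0.658, 0.753, -0.003]
wrist_force: [0.2, -6.2, 0.2]
opening: 0.005
t 32.27 p [ 0.6362 -0.0234  0.037 ] yaw 97.76 F [ 0.2 -6.2  0.2] open 0.005
 turn units [-0.0006  0.0023 -0.0003]  shift now-axes [0.0387 0.0025 0.0047]  shift after-turn axes [0.0386 0.0026 0.005 ] max rows 0.1 0.0
time_s: 32.52
eef_pos: [0.6346, -0.0168, 0.037]
eef_rot: [0.003, 0.658, 0.753, -0.004]
wrist_force: [1.7, -11.2, -0.1]
opening: -0.001
t 32.52 p [ 0.6346 -0.0168  0.037 ] yaw 97.74 F [  1.7 -11.2  -0.1] open -0.001
 turn units [-0.001   0.0031 -0.0004]  shift now-axes [0.0049 0.006  0.0051]  shift after-turn axes [0.0049 0.006  0.0052] max rows 0.0 0.1
```

```bash
python3 -m pendant '[[[0.02,0.004,0,0,0.002,0],[0.02,0,0,0,0,0]]]' 1;python3 plan.py J -126 -38 36;python3 -m pendant '[[[0.02,0,0,0,0,0],[0.02,0,0,0,0,0]]]' 1;python3 plan.py J -126 -38 36;python3 - <<'E'
from h import *
c=cam("side");cv2.imwrite("pics/side12.png",crop(c["pixels"],190,130,120,120,5))
E
```

```text
time_s: 32.78
eef_pos: [0.6345, -0.0165, 0.0373]
eef_rot: [0.004, 0.658, 0.753, -0.007]
wrist_force: [1.4, -19.6, -2.4]
opening: -0.0
t 32.77 p [ 0.6345 -0.0165  0.0373] yaw 97.75 F [  1.4 -19.6  -2.4] open -0.0
 turn units [-0.0015  0.0049 -0.0004]  shift now-axes [0.0031 0.0064 0.0065]  shift after-turn axes [0.0029 0.0064 0.0066] max rows 0.0 0.1
time_s: 33.02
eef_pos: [0.6345, -0.0166, 0.0375]
eef_rot: [0.009, 0.658, 0.753, -0.01]
wrist_force: [2.5, -17.7, -2.6]
opening: 0.001
t 33.02 p [ 0.6345 -0.0166  0.0375] yaw 97.67 F [  2.5 -17.7  -2.6] open 0.001
 turn units [-0.0013  0.0086 -0.0008]  shift now-axes [0.0036 0.0065 0.0073]  shift after-turn axes [0.0034 0.0065 0.0074] max rows 0.0 0.1
```

View pics/side12.png

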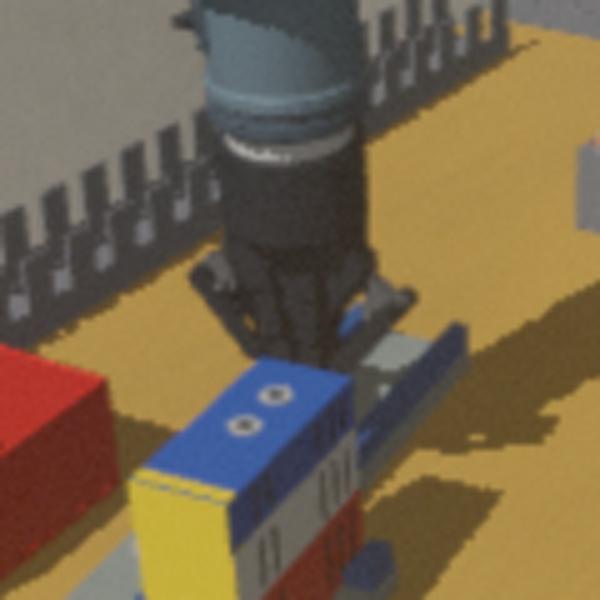

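```bash
python3 -m pendant '[[[-0.03,0,0,0,0,0],[-0.15,0,-0.02,0,0,0],[-0.2,0,-0.1,0,0,0],[-0.3,0,-0.3,0,0,0],[-0.3,0,-0.3,0,0,0],[-0.3,0,-0.1,0,0,0],[-0.3,0,0,0,0,0],[-0.3,0,0,0,0,0],[0,0,0,0,0,0]]]' 1;python3 - <<'E'
from h import *
from plan import jig,P
n0={}
for n,(x0,y0,w,h),s in(("top",(180,155,130,90),6),("side",(190,130,110,120),5)):
    c=cam(n);im=c["pixels"];cv2.imwrite(f"pics/{n}13.png",crop(im,x0,y0,w,h,s));cv2.imwrite(f"pics/{n}13f.png",im)
    for dy in(-2.5,0,2):
        print(n,dy,[((proj(c,jig(x,y+dy,z)[:3])[0]-(x0,y0)+.5)*s-.5).round().tolist() for x,y,z in((60,-25,122),(60,25,122),(-60,25,122),(-60,-25,122))])
    print("wedge",[((proj(c,jig(x-40,y-23,50)[:3])[0]-(x0,y0)+.5)*s-.5).round().tolist() for x,y in((-75,0),(-75,-30),(-20,0),(-20,-24.5))])
E
```

```text
time_s: 34.2
eef_pos: [0.6806, -0.3574, 0.1801]
eef_rot: [-0.0, 0.656, 0.755, -0.008]
wrist_force: [-1.1, 0.4, 0.5]
opening: -0.0
top -2.5 [[67.0, 285.0], [84.0, 416.0], [400.0, 373.0], [383.0, 243.0]]
top 0 [[68.0, 292.0], [85.0, 423.0], [401.0, 380.0], [384.0, 249.0]]
top 2 [[69.0, 297.0], [85.0, 428.0], [402.0, 385.0], [384.0, 254.0]]
wedge [[531.0, 254.0], [521.0, 181.0], [395.0, 273.0], [387.0, 213.0]]
side -2.5 [[128.0, 475.0], [226.0, 500.0], [350.0, 373.0], [259.0, 352.0]]
side 0 [[133.0, 477.0], [231.0, 502.0], [355.0, 374.0], [264.0, 353.0]]
side 2 [[137.0, 478.0], [235.0, 503.0], [358.0, 374.0], [267.0, 354.0]]
wedge [[325.0, 425.0], [275.0, 413.0], [275.0, 477.0], [233.0, 466.0]]
```

View pics/top13.png

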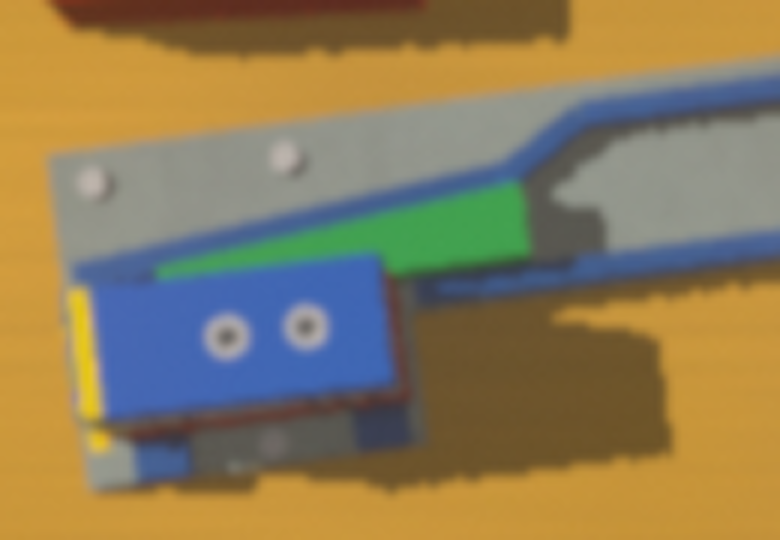

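View pics/side13.png

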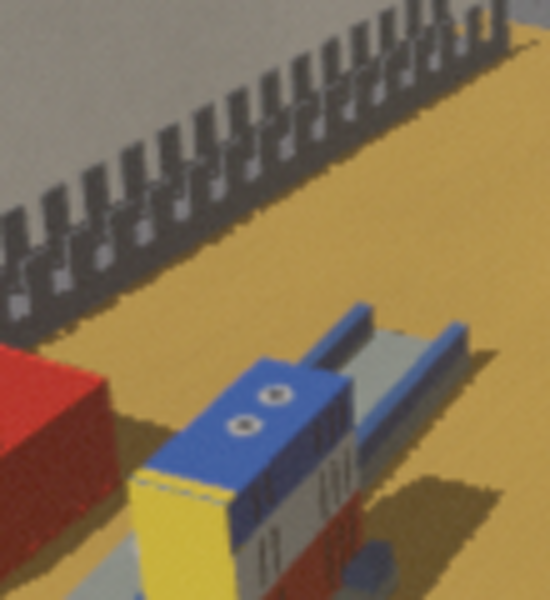

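View pics/top13f.png

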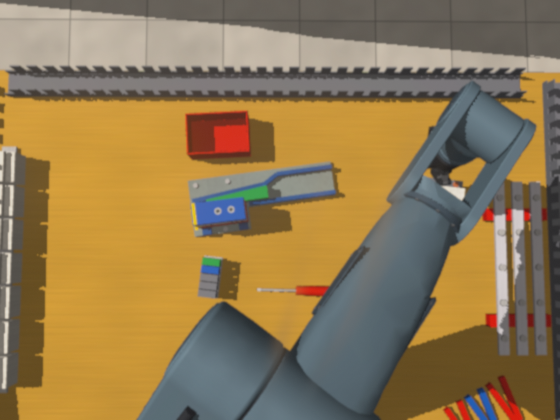

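```bash
python3 - <<'E'
from h import *
cv2.imwrite("pics/s14.png",crop(imaging.camera("side")["pixels"],195,205,90,80,8))
E
```

```text
(no output)
```

View pics/s14.png

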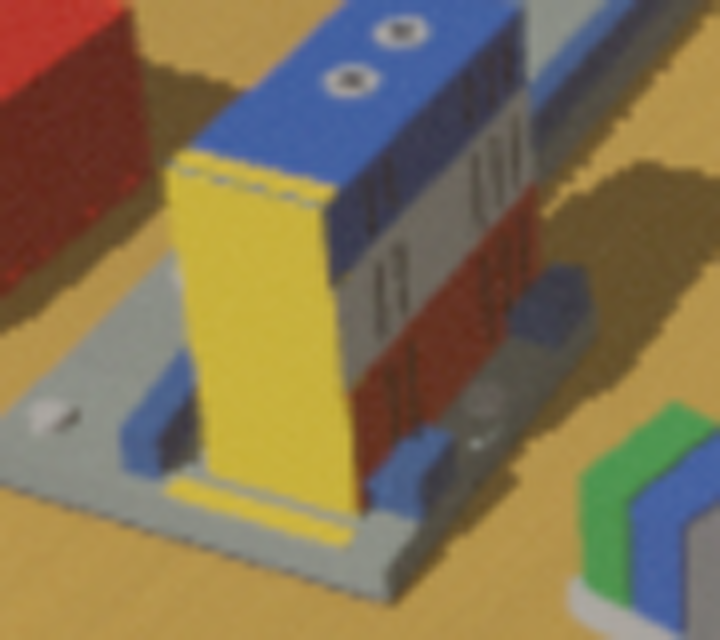

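```bash
python3 -c "
from bench import ctrl,telemetry
print(telemetry.get_obs()['time_s']);print(ctrl.hand_in())"
```

```text
34.35
the job is handed in; nothing more can be done
None
```

The busbar support is built in the jig and the wedge is driven tight. I handed in at 34.35 s, inside the 72 s limit, with the arm backed well clear.

**Build:** Foot, spacer and cap went in that order, with all stripes at the jig's striped end. The spacer and cap stopped on contact at their expected seated heights. The foot stopped about 0.5–1.5 mm above its expected height. The pictures show it sitting on the floor within about 1–2 px and all three joints flush.

**Wedge:** I pushed it until it stalled at about 18–20 N. In the top view its thick end lies within about 1 px of where it would be for an origin at jig x = -40 mm, the nominal tight position.

**Foot against the posts:** The stack moved about 4 mm towards the posts as the wedge tightened, and the last side view shows the foot touching the near post. I did not measure the contact at the far post separately.

**Disagreements:**
- After placing, robot and camera positions of the foot differed by about 1 mm. The spacer's differed by about 1 mm along the seat. Both are within the fit's play.
- The jig overlay was about 1 px off at one wall in the side view.

**Limits:** The highest contact force I saw on the wrist was about 38 N, when seating the foot. The robot stayed clear of the breaker, bin, terminal row and screwdriver. They look unmoved in the last pictures, except that the arm hid most of the breaker.

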